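# Ready a chick brooder tray: divider, vent covers and floor plate

### The arm

A 6-joint arm with a two-finger parallel gripper is mounted at the origin on the work surface. World frame = base frame: x ahead of the robot, y to its left, z up, the work surface at z = 0. Lengths are in m, angles in degrees, forces in N, time in s.
With the tool pointing down it reaches from about 0.4 to 0.825 m from the base axis. Payload 7 kg.
Tool frame: the origin (TCP) lies between the finger pads; the fingertips stand 22 mm ahead of it and the grasp point (between the pads) lies 3 mm ahead of it; z points along the fingers, y is the line along which they close (so a half turn about z gives the same grasp; the last joint's range is limited). The gripper opens to 88 mm and grips with 3 to 60 N. Pads are 19 mm wide; open, the fingers measure 130 mm over their backs; the gripper's body (78 mm by 193 mm) begins 47 mm behind the grasp point.
Start: joints at [-59.525, 20.546, 0.682, 0, -70.136, -16.507], TCP at [0.163, -0.655, 0.249] pointing down, gripper open.
Joint ranges: [-176.03, 176.03], [-82.01, 121.73], [-58.28, 71.71], [-173.87, 95.51], [-174.79, -0.11], [-173.66, 173.66]. Speed limits (degrees/s): [136.94, 136.94, 172.46, 180, 180, 180].

### API

Orientations are given as [roll, pitch, yaw] about the fixed x, y, z axes, in that order (R = Rz(yaw) Ry(pitch) Rx(roll)).
In Python, from plant import ctrl gives the robot as it stands.
- The arm moves only by the tool apply_moves, never from a script. Its argument "targets" is a list of rows, each an object with "travel": the shift along the tool's x, y, z in mm, a list of three; "roll": the turn about the tool's z in degrees; "jaw": the finger opening in mm, from 0 to 87.6. In form: [{"travel": [tx, ty, tz], "roll": roll, "jaw": jaw}, ...]. A call has 1 to 10 rows; each row shifts and turns the commanded pose from where the row before left it, along the tool's axes as they then stand; what a row does not reach is not made up. A row lasts 1/10 s, in which the tool goes at most 50 mm and 8.59 degrees, less where a joint would pass 70% of its speed; a pose out of reach is approached as far as the arm can. A call with a gripper value outside its range is refused whole. The fingers move at their own pace and stop on an object; the grip force is fixed at half the most. Time passes only in rows, so rows that do not move let the fingers close. It gives the time, the measured TCP pose, the force, the opening and the grip force at its end, in the units of the state.
- ctrl.get_obs(): the state, without advancing time (a new reading comes with each control period).
- ctrl.snapshot(name): name is "scene" or "top"; returns the picture (384x512x3 uint8, red, green, blue); there is no depth.
- ctrl.calibration(name): a dict with "K" (3x3 intrinsics, pixels), "dist_coeffs" ([k1, k2, p1, p2, k3] as OpenCV has them; the pictures are not rectified), "extrinsics" (4x4, takes a point from camera to world coordinates). Camera axes: x right, y down, z forward; pixel columns grow to the right and rows downward; lengths in m; the calibration is good to about 2 mm. A picture is of the moment at which its call begins. calibration takes no time and is no camera call.
- ctrl.close_job(): hands the job in; it is judged then, once.
The state is a dict: "clock": time; "joint_pos": joint angles; "qvel": joint speeds; "tau": joint torques, N m; "tool_pos": TCP position; "orientation": TCP orientation; "force": force on the tool from outside, world axes, zero at the start; "moment": the same for the moment, N m; "opening": finger opening in m; "gripper_force": force on a finger pad.
Only numpy, scipy, OpenCV 4.12 (cv2) and the standard library are available. Lean on these libraries where they do the work, as an engineer would, in place of code of your own. Each camera call takes 0.05 s, during which the arm holds its last target. There are 200 camera calls.

### The job

Turn this chick brooder's base tray round for the next patients: put the used feed cups (two or three) in the wash basin; pull up the divider's spring knob, slide the divider one hole towards the fan vents and let the knob spring back in; drop every washed vent cover from the bench (two or three) fully down over the three studs of a vent, one to a vent, any vent; and lay the floor plate in its seat and press it down past the ball catches until it is level on the tray floor. Do not disturb the food tub, the steel bowl or the water dish.

Things in the scene. Friction and masses are not known exactly. Their poses are not given: they have to be found in the camera images.
- deck: White brooder base tray, fixed, 258 x 368 mm, steel rim 18 mm high. Origin: centre of its underside on the bench; x from its pull towards its rail, y along the rail. Floor top 8 mm above the origin. Rail 24 mm wide, top 34 mm up, at x = 105 mm, index holes at y = 135, 95, 55, 15 mm. Sites vent0-2 and seat lie on its floor, seat at (-15, 125) mm.
- vent0 (a point): Centre of fan vent 0 on the tray floor, at (-65, -30) mm in the deck frame; axes as the deck's. Dark opening 52 mm across; three upright dome-ended studs, 8 mm thick, 16 mm tall, on a circle of 32 mm radius at 90, 210 and 330 degrees from the deck's x (counter-clockwise from above).
- vent1 (a point): Centre of fan vent 1 on the tray floor, at (40, -30) mm in the deck frame; axes as the deck's. Dark opening 52 mm across; three upright dome-ended studs, 8 mm thick, 16 mm tall, on a circle of 32 mm radius at 90, 210 and 330 degrees from the deck's x (counter-clockwise from above).
- vent2 (a point): Centre of fan vent 2 on the tray floor, at (-12.5, -125) mm in the deck frame; axes as the deck's. Dark opening 52 mm across; three upright dome-ended studs, 8 mm thick, 16 mm tall, on a circle of 32 mm radius at 90, 210 and 330 degrees from the deck's x (counter-clockwise from above).
- cover0: Loose round steel vent cover (may be absent), 160 g, 88 mm across, 6 mm thick, slotted; three 11 mm stud holes on 32 mm radius at 90, 210, 330 degrees from its x. Upright grip tab in the middle: 46 mm along x, 12 mm thick along y, top 36 mm up. Origin: centre of the underside. Starts tab up, any yaw. Seated, its underside is on the tray floor; out of register it rests on the studs, 16 mm high.
- cover1: Loose round steel vent cover (may be absent), 160 g, 88 mm across, 6 mm thick, slotted; three 11 mm stud holes on 32 mm radius at 90, 210, 330 degrees from its x. Upright grip tab in the middle: 46 mm along x, 12 mm thick along y, top 36 mm up. Origin: centre of the underside. Starts tab up, any yaw. Seated, its underside is on the tray floor; out of register it rests on the studs, 16 mm high.
- cover2: Loose round steel vent cover (may be absent), 160 g, 88 mm across, 6 mm thick, slotted; three 11 mm stud holes on 32 mm radius at 90, 210, 330 degrees from its x. Upright grip tab in the middle: 46 mm along x, 12 mm thick along y, top 36 mm up. Origin: centre of the underside. Starts tab up, any yaw. Seated, its underside is on the tray floor; out of register it rests on the studs, 16 mm high.
- plate: Loose flat aluminium floor plate, 240 g, 144 mm along x, 72 mm along y, 8 mm thick; upright grip tab in the middle 50 mm along x, 12 mm thick along y, top 38 mm above the origin. Origin: centre of the underside. Either way round fits.
- seat (a point): Centre of the plate's seat on the tray floor; axes as the deck's; plate x along deck x. End housings 12 mm high, 1.5 mm clear of the plate; side lips 5 mm high, 2.5 mm clear. Four spring balls in the housings reach 2 mm over its ends: laid in, it stays 10 mm high or one end up; 4 to 15 N down on its tab snaps it to the floor, where it stays. The divider at 0 stands over the seat.
- cup0: Used straight-sided steel feed cup (may be absent), 90 g, 54 mm across, 32 mm high, 3 mm wall, open at the top. Origin: centre of its underside. It starts upright on the tray floor: in the divider's way, near the pull side.
- cup1: Used straight-sided steel feed cup (may be absent), 90 g, 54 mm across, 32 mm high, 3 mm wall, open at the top. Origin: centre of its underside. It starts upright on the tray floor: in the divider's way, near the rail side.
- cup2: Used straight-sided steel feed cup (may be absent), 90 g, 54 mm across, 32 mm high, 3 mm wall, open at the top. Origin: centre of its underside. It starts upright on the tray floor: in the tray's corner beyond the vents.
- basin: Pale yellow wash basin, fixed, 146 mm along x, 190 mm along y, 50 mm high, walls and floor 4 mm thick, empty. Origin: centre of its underside, on the bench. The cups may lie in it any way up.
- divider (a joint): Travel of the divider carriage along the rail in m: 0 in the hole it starts in, growing towards the deck's -y (away from the plate seat, towards the vents); holes at -0.040, 0, 0.040 (the one wanted) and 0.080. About 2 N of friction; about 1 mm of play either way in a hole; it cannot slide while the pin is in.
- divider_mid (a point): Middle of the divider: a white plastic panel 160 mm long along the deck's x, 6 mm thick, its lower edge 22 mm and its upper edge 72 mm above the bench. It moves with the carriage.
- index (a joint): Lift of the spring index knob in m: 0 with the pin fully in a hole, at most 0.014. The pin clears the rail above about 0.008; the spring pulls it down with 4 N at 0 and 9 N at the top. Let go between holes, the pin rides on the rail at about 0.008 and drops into the next hole the carriage is slid over.
- knob (a point): Centre of the black index knob, an upright cylinder 26 mm in diameter, 28 mm high, on the carriage at the rail end of the divider; this point is 14 mm below its top and 70 mm above the bench when down. The carriage block's top is 20 mm under this point then. Axes as the deck's; it moves with the carriage and the lift.
- tub: Bystander: white food tub with a blue lid, 112 mm square, 70 mm high. Origin: centre of its underside.
- bowl: Bystander: steel feeding bowl, 110 mm across, 45 mm high. Origin: centre of its underside.
- dish: Bystander: white ceramic water dish, 120 mm across, 40 mm high. Origin: centre of its underside.
Things that resemble listed ones, but are neither listed nor needed, are in the scene too. Leave any green or red look-alike of the cup2 alone. Leave any green or turquoise look-alike of the cover0 alone.

How it is judged (in metres and radians):
On the way, in this order (a step that is already met when the one before it is completed fails the run):
1. the spring knob is pulled up with the divider still at its first hole (value of joint index above 0.007 m and value of joint divider between -0.008 and 0.008 m), for 0.05 s.
2. the divider stands one hole along and the knob has sprung back in (value of joint divider between 0.036 and 0.044 m and value of joint index below 0.0025 m), for 0.3 s.
At the end, for the whole second after the job is handed in: Cups present lie in the basin. Divider locked one hole on (40 mm, within 4; knob within 2.5 mm of down). Covers present on a vent each: within 4 mm of centre, 2.5 mm of the floor, tilt < 0.04 rad. Plate in its seat: within 6 mm, 2 mm of the floor, tilt < 0.02, yaw < 0.08 rad. All at rest (all of step 2 and x of cup0 in the frame of basin between -0.066 and 0.066 m and y of cup0 in the frame of basin between -0.088 and 0.088 m and z of each of cup0, cup1, cup2 in the frame of basin below 0.045 m and linear speed of each of cup0, cup1, cup2, cover0, cover1, cover2, plate below 0.01 m/s and x of cup1 in the frame of basin between -0.066 and 0.066 m and y of cup1 in the frame of basin between -0.088 and 0.088 m and x of cup2 in the frame of basin between -0.066 and 0.066 m and y of cup2 in the frame of basin between -0.088 and 0.088 m and ((horizontal distance between cover0 and vent0 below 0.004 m and z of cover0 in the frame of vent0 below 0.0025 m) or (horizontal distance between cover0 and vent1 below 0.004 m and z of cover0 in the frame of vent1 below 0.0025 m) or (horizontal distance between cover0 and vent2 below 0.004 m and z of cover0 in the frame of vent2 below 0.0025 m)) and angle between each of cover0, cover1, cover2's own z axis and vertical below 0.04 rad and ((horizontal distance between cover1 and vent0 below 0.004 m and z of cover1 in the frame of vent0 below 0.0025 m) or (horizontal distance between cover1 and vent1 below 0.004 m and z of cover1 in the frame of vent1 below 0.0025 m) or (horizontal distance between cover1 and vent2 below 0.004 m and z of cover1 in the frame of vent2 below 0.0025 m)) and ((horizontal distance between cover2 and vent0 below 0.004 m and z of cover2 in the frame of vent0 below 0.0025 m) or (horizontal distance between cover2 and vent1 below 0.004 m and z of cover2 in the frame of vent1 below 0.0025 m) or (horizontal distance between cover2 and vent2 below 0.004 m and z of cover2 in the frame of vent2 below 0.0025 m)) and horizontal distance between plate and seat below 0.006 m and z of plate in the frame of seat below 0.002 m and angle between plate's own z axis and vertical below 0.02 rad and angle between the x axis of plate and the x axis of deck, either way round below 0.08 rad); the robot touches nothing.
It fails at once if the tub is pushed more than 30 mm (distance of tub from where it was at the start of the episode above 0.03 m).
It fails at once if the bowl is pushed more than 30 mm (distance of bowl from where it was at the start of the episode above 0.03 m).
It fails at once if the dish is pushed more than 30 mm (distance of dish from where it was at the start of the episode above 0.03 m).
Of cup0, cup1, cup2 only 2 to 3 are there at a start; the rules pass over those that are not, and their reading is None.
Of cover0, cover1, cover2 only 2 to 3 are there at a start; the rules pass over those that are not, and their reading is None.
At some moment in a run one of cover0, cover1, cover2, plate may be knocked a few centimetres aside while the robot is not near it.
Once in a run the grip may slacken for a moment while it holds something.
It also fails if it takes over 210 s, if anything falls off the work surface, if the arm or the gripper's body presses on something with over 40 N, if the wrist force passes 120 N, or if a joint passes its speed limit or range.

## Working session

There is one attempt and no reset: what is moved stays moved. The work goes in short steps, Python scripts to look and compute and a tool call to move; the robot and the scene stay as the last step left them, time stands still between calls to the robot, and variables do not carry over. Pictures are saved under pics/ and viewed, at most 16 in all, crops included, and the job is handed in when it is done.

Besides the shell and the picture viewer there is one more tool, called after ">>>" as name(argument=value, ...) on one line, values as JSON. apply_moves: Moves the arm, as the interface text tells. Its arguments: {"type":"object","properties":{"targets":{"type":"array","items":{"type":"object","properties":{"travel":{"type":"array","items":{"type":"number"}},"roll":{"type":"number"},"jaw":{"type":"number"}}}}},"required":["targets"]}

```bash
ls; mkdir -p pics
python3 - <<'E'
from plant import ctrl
import cv2,json
for n in ("scene","top"):
    im=ctrl.snapshot(n); cv2.imwrite(f"pics/{n}0.png",cv2.cvtColor(im,cv2.COLOR_RGB2BGR))
    c=ctrl.calibration(n); print(n,c)
print(ctrl.get_obs())
E
```

```text
pics
scene {'K': array([[437.93831778,   0.        , 250.79353279],
       [  0.        , 437.93831778, 187.65171453],
       [  0.        ,   0.        ,   1.        ]]), 'dist_coeffs': array([0.01022803, 0.        , 0.        , 0.        , 0.        ]), 'extrinsics': array([[-0.8484836 ,  0.38107935, -0.36722489,  1.11458775],
       [ 0.52904112,  0.59263904, -0.60736683,  0.78865353],
       [-0.01382315, -0.70961786, -0.70445115,  1.09120253],
       [ 0.        ,  0.        ,  0.        ,  1.        ]])}
top {'K': array([[357.57383779,   0.        , 256.75284494],
       [  0.        , 357.57383779, 194.21598075],
       [  0.        ,   0.        ,   1.        ]]), 'dist_coeffs': array([0.01275343, 0.        , 0.        , 0.        , 0.        ]), 'extrinsics': array([[-0.01606254, -0.99664114,  0.08030209,  0.51478368],
       [-0.99986787,  0.01621128,  0.00120055, -0.07339177],
       [-0.00249832, -0.0802722 , -0.99676985,  1.08578037],
       [ 0.        ,  0.        ,  0.        ,  1.        ]])}
{'clock': 0.1, 'joint_pos': array([-5.95257168e+01,  2.05879587e+01,  6.39544264e-01, -1.65162217e-02,
       -7.01348733e+01, -1.65100445e+01]), 'qvel': array([ 0.06695384, -0.07510374,  0.06491075,  0.08036161, -0.01062281,
       -0.04374617]), 'tau': array([-1.53682882e-03, -5.84163272e+01,  2.93750292e+01,  7.01561943e+00,
        1.01569746e-02, -5.12647239e-05]), 'tool_pos': array([ 0.16280329, -0.65466937,  0.24771706]), 'orientation': array([ 1.79915733e+02, -8.78407202e-03, -1.66041378e+02]), 'force': array([-0.08768495,  1.01978972, -0.36455055]), 'moment': array([-0.02072568,  0.03347171,  0.0317024 ]), 'gripper_force': 0.0, 'opening': 0.08771776702789624}
```

View pics/top0.png

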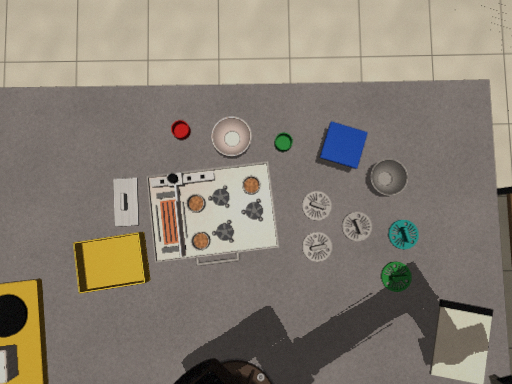

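View pics/scene0.png

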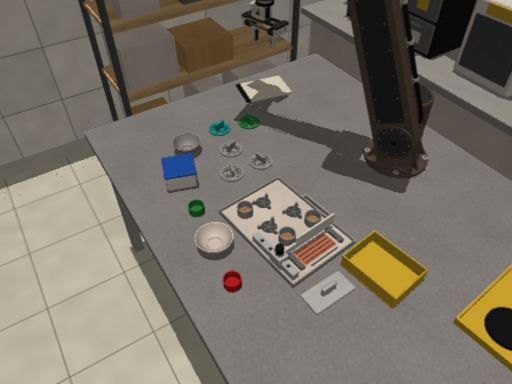

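```bash
cat > h.py <<'E'
import numpy as np, cv2
from plant import ctrl
def cal(n):
    c=ctrl.calibration(n); return c["K"],c["dist_coeffs"],c["extrinsics"]
def ray(n,uv):
    K,d,T=cal(n); p=cv2.undistortPoints(np.float64(uv).reshape(-1,1,2),K,d).reshape(-1,2)
    r=np.c_[p,np.ones(len(p))]@T[:3,:3].T; return T[:3,3],r
def onz(n,uv,z):
    o,r=ray(n,uv); return o+r*((z-o[2])/r[:,2])[:,None]
def proj(n,P):
    K,d,T=cal(n); R=T[:3,:3].T; return cv2.projectPoints(np.float64(P).reshape(-1,3),cv2.Rodrigues(R)[0],-R@T[:3,3],K,d)[0].reshape(-1,2)
def snap(n,name):
    im=cv2.cvtColor(ctrl.snapshot(n),cv2.COLOR_RGB2BGR); cv2.imwrite(f"pics/{name}.png",im); return im
def crop(im,x0,y0,x1,y1,s,name): cv2.imwrite(f"pics/{name}.png",cv2.resize(im[y0:y1,x0:x1],None,fx=s,fy=s,interpolation=cv2.INTER_CUBIC))
E
python3 - <<'E'
from h import *
im=cv2.imread("pics/top0.png"); crop(im,65,155,285,300,3.6,"c1")
im=cv2.imread("pics/top0.png"); crop(im,280,180,420,290,5,"c2")
hsv=cv2.cvtColor(im,cv2.COLOR_BGR2HSV)
def blobs(m,mn,lab):
    n,_,st,c=cv2.connectedComponentsWithStats(m.astype(np.uint8))
    for i in range(1,n):
        if st[i,4]>=mn: print(lab,c[i].round(1),st[i])
H,S,V=cv2.split(hsv)
blobs((H>5)&(H<18)&(S>60)&(S<200)&(V>90),30,"brown")
blobs((V>190)&(S<40),300,"white")
blobs((H>20)&(H<32)&(S>150),300,"yel")
E
```

```text
brown [251. 185.] [244 178  15  15 181]
brown [195.7 203. ] [189 196  14  15 175]
brown [168.6 221.6] [160 199  19  46 574]
brown [200.4 240.4] [193 233  15  16 181]
white [231.4 211.5] [ 180  164   96   93 4740]
white [161.1 226.1] [151 184  31  76 527]
white [469.4 319.5] [446 309  45  32 518]
white [464.4 368.6] [ 433  351   54   33 1013]
yel [111.5 261.8] [  73  232   77   61 3300]
yel [ 26.5 333.4] [   0  280   46  104 2696]
```

View pics/c1.png

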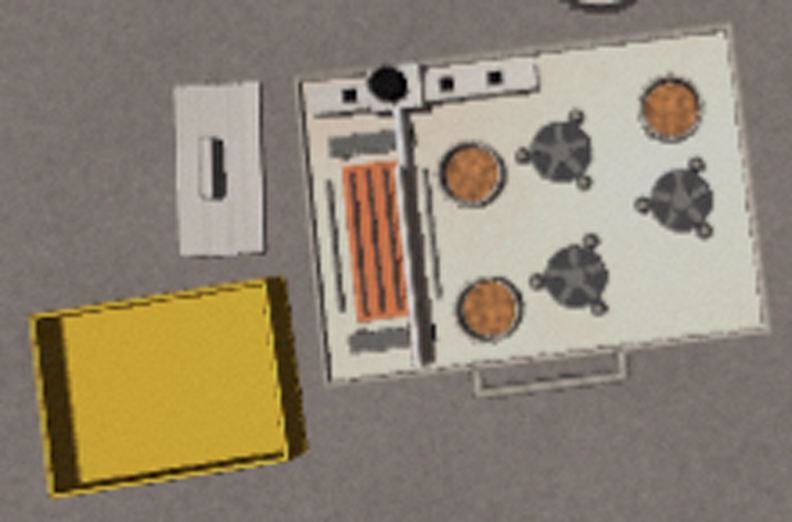

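View pics/c2.png

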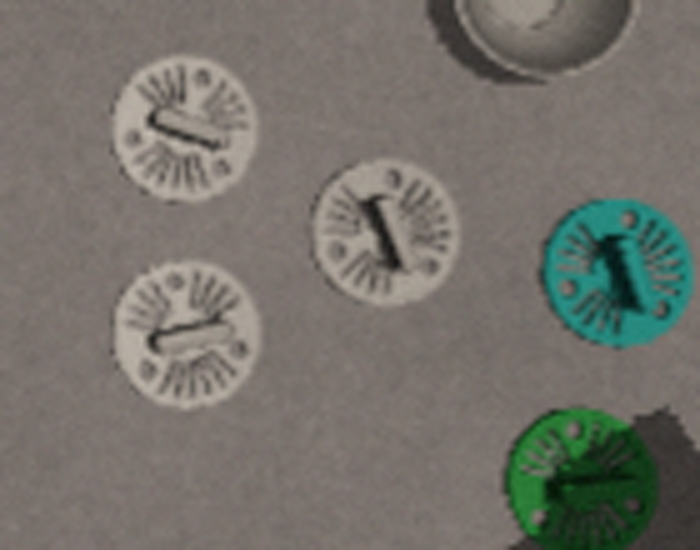

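```bash
cat > m1.py <<'E'
from h import *
im=cv2.imread("pics/top0.png")
g=cv2.cvtColor(im,cv2.COLOR_BGR2GRAY).astype(float)
def dark(cx,cy,r,ref):   # weighted dark centroid
    y,x=np.mgrid[0:384,0:512]; w=np.clip(ref-g,0,None)*((x-cx)**2+(y-cy)**2<r*r)
    return np.array([(w*x).sum()/w.sum(),(w*y).sum()/w.sum()])
def c1(x,y): return 65+x/3.6,155+y/3.6
V={}
for n,p in {"v1":(562,152),"v0":(577,276),"v2":(683,201)}.items(): V[n]=dark(*c1(*p),7.5,150)
Hh={}
for n,p in {135:(349,95),55:(446,84),15:(494,78)}.items(): Hh[n]=dark(*c1(*p),3,150)
src=[];dst=[]
for n,q in (("v0",(-65,-30)),("v1",(40,-30)),("v2",(-12.5,-125))): src.append(q);dst.append(onz("top",V[n],.008)[0,:2])
for n in Hh: src.append((105,n)); dst.append(onz("top",Hh[n],.034)[0,:2])
C={(-129,184):(329,381),(129,184):(297,77),(129,-184):(729,28),(-129,-184):(767,328)}
for q,p in C.items(): src.append(q);dst.append(onz("top",c1(*p),.018)[0,:2])
src=np.array(src)/1000;dst=np.array(dst)
def fit(s,d):
    a=s-s.mean(0);b=d-d.mean(0); th=np.arctan2((a[:,0]*b[:,1]-a[:,1]*b[:,0]).sum(),(a*b).sum())
    R=np.array([[np.cos(th),-np.sin(th)],[np.sin(th),np.cos(th)]]); return th,d.mean(0)-R@s.mean(0),R
for k in (range(3),range(6),range(10)):
    th,t,R=fit(src[list(k)],dst[list(k)]); print(np.degrees(th),t)
print(((dst-(src@R.T+t))*1000).round(1))
print("knob",onz("top",dark(*c1(386,83),6,110),.084), R@[.105,.095]+t)
for p in ((196,203),(200.7,240.7),(251,185)): 
    q=onz("top",p,.035)[0,:2]; print("cup",q.round(4),"deck",(R.T@(q-t)).round(4))
b=np.array([c1(32,315),c1(270,278),c1(303,455),c1(54,495)]); w=onz("top",b,.05); print("basin",w.mean(0),w.round(3).tolist())
# check in scene view
P=[[*(R@np.array(q)+t),.008] for q in ((-.065,-.03),(.04,-.03),(-.0125,-.125))]
print("scene proj",proj("scene",P).round(1).tolist())
E
python3 m1.py
```

```text
5.88369542918286 [0.55145034 0.06074957]
6.067299153554117 [0.55203822 0.06195019]
5.985736447074253 [0.55217125 0.06158671]
[[-0.4 -1. ]
 [-0.7 -0.1]
 [-1.5 -1.4]
 [ 0.4  1.7]
 [ 0.4  1.5]
 [ 0.8  1.8]
 [ 3.8 -4.1]
 [-1.4 -2.6]
 [-4.2  1.9]
 [ 2.6  2.2]]
knob [[0.64544848 0.16471218 0.084     ]] [0.64669209 0.16701825]
cup [0.5764 0.107 ] deck [0.0289 0.0427]
cup [0.4661 0.0936] deck [-0.0823  0.0408]
cup [ 0.627  -0.0556] deck [ 0.0622 -0.1243]
basin [0.41071453 0.34796257 0.05      ] [[0.468, 0.455, 0.05], [0.494, 0.266, 0.05], [0.354, 0.238, 0.05], [0.327, 0.433, 0.05]]
scene proj [[293.0, 211.2], [268.7, 226.3], [262.7, 202.1]]
```

Top view: the used feed cups are at (196,203), (201,241) and (251,185); the red cup (180,130) and green cup (283,142) are look-alikes, so I leave them. The steel covers are at (317,205), (357,226) and (317,247); the turquoise (403,235) and green (397,276) ones stay put. The plate is at (125,202) and the basin at (111,262). The crops confirm these choices.

>>> apply_moves(targets=[{"travel":[0,0,0],"roll":-8.2,"jaw":80},{"travel":[0,0,0],"roll":-8.2,"jaw":80},{"travel":[0,0,0],"roll":-8.2,"jaw":80},{"travel":[0,0,0],"roll":-8.2,"jaw":80},{"travel":[0,0,0],"roll":-8.2,"jaw":80},{"travel":[0,0,0],"roll":-8.2,"jaw":80},{"travel":[0,0,0],"roll":-8.2,"jaw":80},{"travel":[0,0,0],"roll":-8.2,"jaw":80},{"travel":[0,0,0],"roll":-8.2,"jaw":80},{"travel":[0,0,0],"roll":-8.2,"jaw":80}])

```text
clock: 1.1
tool_pos: [0.1628, -0.6548, 0.248]
orientation: [180.0, 0.1, -83.7]
force: [-0.1, -0.1, 0.9]
opening: 0.0805
gripper_force: 0.0
```

>>> apply_moves(targets=[{"travel":[-36,-24.5,2],"roll":0,"jaw":80},{"travel":[-36,-24.5,2],"roll":0,"jaw":80},{"travel":[-36,-24.5,2],"roll":0,"jaw":80},{"travel":[-36,-24.5,2],"roll":0,"jaw":80},{"travel":[-36,-24.5,2],"roll":0,"jaw":80},{"travel":[-36,-24.5,2],"roll":0,"jaw":80},{"travel":[-36,-24.5,2],"roll":0,"jaw":80},{"travel":[-36,-24.5,2],"roll":0,"jaw":80},{"travel":[-36,-24.5,2],"roll":0,"jaw":80},{"travel":[-36,-24.5,2],"roll":0,"jaw":80}])

```text
clock: 2.1
tool_pos: [0.3694, -0.2698, 0.2284]
orientation: [-180.0, 0.0, -84.0]
force: [1.3, 0.9, 0.5]
opening: 0.0798
gripper_force: 0.0
```

>>> apply_moves(targets=[{"travel":[-36,-24.5,2],"roll":0,"jaw":80},{"travel":[-36,-24.5,2],"roll":0,"jaw":80},{"travel":[-36,-24.5,2],"roll":0,"jaw":80},{"travel":[-36,-24.5,2],"roll":0,"jaw":80},{"travel":[-36,-24.5,2],"roll":0,"jaw":80},{"travel":[-36,-24.5,2],"roll":0,"jaw":80},{"travel":[-36,-24.5,2],"roll":0,"jaw":80},{"travel":[-36,-24.5,2],"roll":0,"jaw":80},{"travel":[-30,-24.5,2],"roll":0,"jaw":80},{"travel":[0,0,0],"roll":0,"jaw":80}])

```text
clock: 3.1
tool_pos: [0.5572, 0.0711, 0.2094]
orientation: [180.0, -0.0, -83.9]
force: [-0.6, -1.1, -0.2]
opening: 0.0803
gripper_force: 0.0
```

```bash
cat >> h.py <<'E'
DT=np.array([.5520,.0615]); DY=6.0
def dk(x,y,z=0):  # deck mm -> world
    a=np.radians(DY); return np.array([DT[0]+(x*np.cos(a)-y*np.sin(a))/1e3,DT[1]+(x*np.sin(a)+y*np.cos(a))/1e3,z])
def plan(*pts,start=None,yaw=None):
    o=ctrl.get_obs(); p=np.array(o["tool_pos"] if start is None else start); a=np.radians(o["orientation"][2] if yaw is None else yaw)
    X=np.array([np.cos(a),np.sin(a),0]);Y=np.array([np.sin(a),-np.cos(a),0])
    for q in pts:
        d=(np.array(q)-p)*1000; print(np.round(q,4),"-> tool",np.round([d@X,d@Y,-d[2]],1)); p=np.array(q)
E
python3 - <<'E'
from h import *
plan((.5764,.107,.2),(.5764,.107,.046),(.5764,.107,.18),(.421,.293,.18),yaw=-84)
plan((.4661,.0936,.18),start=(.421,.293,.18),yaw=-84)
plan((.411,.348,.18),start=(.4661,.0936,.18),yaw=-84)
plan((.627,-.0556,.18),start=(.411,.348,.18),yaw=-84)
plan((.403,.403,.18),start=(.627,-.0556,.18),yaw=-84)
E
```

```text
[0.5764 0.107  0.2   ] -> tool [-33.7 -22.8   9.4]
[0.5764 0.107  0.046 ] -> tool [  0.   0. 154.]
[0.5764 0.107  0.18  ] -> tool [   0.    0. -134.]
[0.421 0.293 0.18 ] -> tool [-201.2  135.1   -0. ]
[0.4661 0.0936 0.18  ] -> tool [203. -24.  -0.]
[0.411 0.348 0.18 ] -> tool [-258.8   28.2   -0. ]
[ 0.627  -0.0556  0.18  ] -> tool [ 424.  -172.6   -0. ]
[0.403 0.403 0.18 ] -> tool [-479.5  174.8   -0. ]
```

>>> apply_moves(targets=[{"travel":[-34,-23,9],"roll":0,"jaw":80},{"travel":[0,0,40],"roll":0,"jaw":80},{"travel":[0,0,40],"roll":0,"jaw":80},{"travel":[0,0,40],"roll":0,"jaw":80},{"travel":[0,0,20],"roll":0,"jaw":80},{"travel":[0,0,14],"roll":0,"jaw":80},{"travel":[0,0,0],"roll":0,"jaw":48},{"travel":[0,0,0],"roll":0,"jaw":48},{"travel":[0,0,0],"roll":0,"jaw":48},{"travel":[0,0,0],"roll":0,"jaw":48}])

```text
clock: 4.1
tool_pos: [0.5754, 0.1042, 0.0488]
orientation: [-179.9, 0.0, -84.0]
force: [0.5, -0.5, 0.8]
opening: 0.0534
gripper_force: 23.5
```

>>> apply_moves(targets=[{"travel":[0,0,0],"roll":0,"jaw":48},{"travel":[0,0,0],"roll":0,"jaw":48},{"travel":[0,0,-30],"roll":0,"jaw":48},{"travel":[0,0,-40],"roll":0,"jaw":48},{"travel":[0,0,-40],"roll":0,"jaw":48},{"travel":[0,0,-24],"roll":0,"jaw":48},{"travel":[0,0,0],"roll":0,"jaw":48}])

```text
clock: 4.8
tool_pos: [0.5765, 0.1047, 0.1859]
orientation: [-179.6, 0.1, -84.0]
force: [0.2, 0.7, -0.6]
opening: 0.0531
gripper_force: 29.8
```

>>> apply_moves(targets=[{"travel":[-33.5,22.5,0],"roll":0,"jaw":48},{"travel":[-33.5,22.5,0],"roll":0,"jaw":48},{"travel":[-33.5,22.5,0],"roll":0,"jaw":48},{"travel":[-33.5,22.5,0],"roll":0,"jaw":48},{"travel":[-33.5,22.5,0],"roll":0,"jaw":48},{"travel":[-33.5,22.5,0],"roll":0,"jaw":48},{"travel":[0,0,40],"roll":0,"jaw":48},{"travel":[0,0,40],"roll":0,"jaw":48},{"travel":[0,0,30],"roll":0,"jaw":48},{"travel":[0,0,19],"roll":0,"jaw":48}])

```text
clock: 5.8
tool_pos: [0.418, 0.2883, 0.0496]
orientation: [179.8, -0.2, -84.0]
force: [-0.3, 0.7, -0.5]
opening: 0.0531
gripper_force: 30.0
```

>>> apply_moves(targets=[{"travel":[0,0,0],"roll":0,"jaw":48},{"travel":[0,0,0],"roll":0,"jaw":66},{"travel":[0,0,0],"roll":0,"jaw":66},{"travel":[0,0,-20],"roll":0,"jaw":66},{"travel":[0,0,-40],"roll":0,"jaw":66},{"travel":[0,0,-40],"roll":0,"jaw":80},{"travel":[0,0,-30],"roll":0,"jaw":80},{"travel":[34,-4,0],"roll":0,"jaw":80},{"travel":[34,-4,0],"roll":0,"jaw":80},{"travel":[0,0,0],"roll":0,"jaw":80}])

```text
clock: 6.8
tool_pos: [0.4347, 0.2205, 0.1844]
orientation: [-179.9, 0.1, -84.2]
force: [0.9, -0.0, -0.4]
opening: 0.08
gripper_force: 0.0
```

Run:
```python
from h import *
plan((.4661,.0936,.180),(.4661,.0936,.047),yaw=-84)
im=snap("scene","s1"); crop(im,210,150,450,320,3,"s1c")
```

```text
[0.4661 0.0936 0.18  ] -> tool [129.5 -17.9   4.4]
[0.4661 0.0936 0.047 ] -> tool [  0.   0. 133.]
```

View pics/s1c.png

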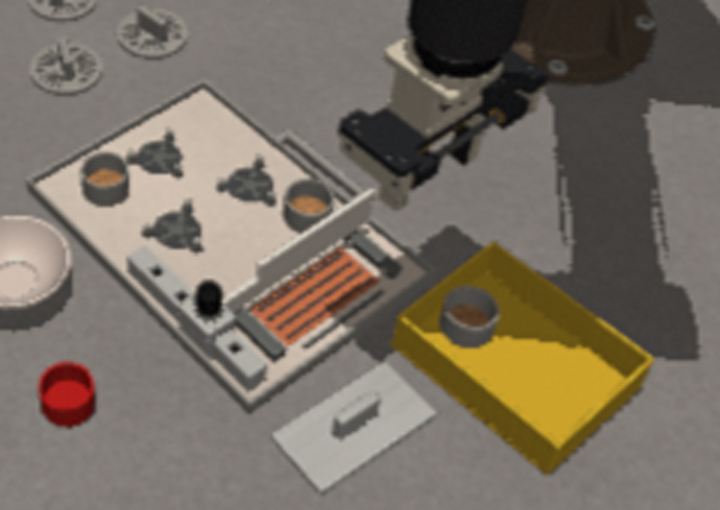

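The first cup stands upright in the basin (crop 470,315). Next is the pull-side cup.

>>> apply_moves(targets=[{"travel":[43,-6,0],"roll":0,"jaw":80},{"travel":[43,-6,0],"roll":0,"jaw":80},{"travel":[43,-6,4],"roll":0,"jaw":80},{"travel":[0,0,45],"roll":0,"jaw":80},{"travel":[0,0,45],"roll":0,"jaw":80},{"travel":[0,0,28],"roll":0,"jaw":80},{"travel":[0,0,15],"roll":0,"jaw":80},{"travel":[0,0,0],"roll":0,"jaw":48},{"travel":[0,0,0],"roll":0,"jaw":48},{"travel":[0,0,0],"roll":0,"jaw":48}])

```text
clock: 7.85
tool_pos: [0.4669, 0.0974, 0.0469]
orientation: [-179.9, 0.1, -84.0]
force: [0.4, 0.1, -0.0]
opening: 0.061
gripper_force: 0.0
```

>>> apply_moves(targets=[{"travel":[0,0,0],"roll":0,"jaw":48},{"travel":[0,0,0],"roll":0,"jaw":48},{"travel":[0,0,0],"roll":0,"jaw":48},{"travel":[0,0,-30],"roll":0,"jaw":48},{"travel":[0,0,-40],"roll":0,"jaw":48},{"travel":[0,0,-40],"roll":0,"jaw":48},{"travel":[0,0,-23],"roll":0,"jaw":48},{"travel":[0,0,0],"roll":0,"jaw":48}])

```text
clock: 8.65
tool_pos: [0.4677, 0.0976, 0.1827]
orientation: [-179.6, 0.2, -84.0]
force: [-0.1, 0.0, -2.2]
opening: 0.0536
gripper_force: 30.0
```

>>> apply_moves(targets=[{"travel":[-37,4,0],"roll":0,"jaw":48},{"travel":[-37,4,0],"roll":0,"jaw":48},{"travel":[-37,4,0],"roll":0,"jaw":48},{"travel":[-37,4,0],"roll":0,"jaw":48},{"travel":[-37,4,0],"roll":0,"jaw":48},{"travel":[-37,4,0],"roll":0,"jaw":48},{"travel":[-40,4,0],"roll":0,"jaw":48},{"travel":[0,0,40],"roll":0,"jaw":48},{"travel":[0,0,40],"roll":0,"jaw":48},{"travel":[0,0,30],"roll":0,"jaw":48}])

```text
clock: 9.65
tool_pos: [0.4096, 0.3534, 0.066]
orientation: [179.9, -0.1, -84.0]
force: [0.6, 0.3, -1.5]
opening: 0.0533
gripper_force: 30.0
```

>>> apply_moves(targets=[{"travel":[0,0,12],"roll":0,"jaw":48},{"travel":[0,0,0],"roll":0,"jaw":48},{"travel":[0,0,0],"roll":0,"jaw":64},{"travel":[0,0,0],"roll":0,"jaw":64},{"travel":[0,0,-20],"roll":0,"jaw":64},{"travel":[0,0,-40],"roll":0,"jaw":66},{"travel":[0,0,-40],"roll":0,"jaw":80},{"travel":[0,0,-30],"roll":0,"jaw":80}])

```text
clock: 10.45
tool_pos: [0.4115, 0.355, 0.1911]
orientation: [-179.8, 0.2, -84.0]
force: [0.9, 0.4, -0.4]
opening: 0.0765
gripper_force: 0.0
```

>>> apply_moves(targets=[{"travel":[43,-17,0],"roll":0,"jaw":80},{"travel":[43,-17,0],"roll":0,"jaw":80},{"travel":[43,-17,0],"roll":0,"jaw":80},{"travel":[43,-17,0],"roll":0,"jaw":80},{"travel":[43,-17,0],"roll":0,"jaw":80},{"travel":[43,-17,0],"roll":0,"jaw":80},{"travel":[43,-17,0],"roll":0,"jaw":80},{"travel":[43,-17,0],"roll":0,"jaw":80},{"travel":[43,-17,0],"roll":0,"jaw":80},{"travel":[40,-18,0],"roll":0,"jaw":80}])

```text
clock: 11.45
tool_pos: [0.6263, -0.0548, 0.1888]
orientation: [-179.8, 0.0, -84.0]
force: [0.8, 0.0, 0.9]
opening: 0.0797
gripper_force: 0.0
```

>>> apply_moves(targets=[{"travel":[0,0,0],"roll":0,"jaw":80},{"travel":[0,0,0],"roll":0,"jaw":80}])

```text
clock: 11.65
tool_pos: [0.6257, -0.0539, 0.1877]
orientation: [-179.9, 0.0, -84.2]
force: [0.5, -0.2, 0.1]
opening: 0.08
gripper_force: 0.0
```

Run:
```python
from h import *
plan((.627,-.0556,.180),(.627,-.0556,.047),yaw=-84)
```

```text
[ 0.627  -0.0556  0.18  ] -> tool [ 1.8 -1.2  7.7]
[ 0.627  -0.0556  0.047 ] -> tool [  0.   0. 133.]
```

>>> apply_moves(targets=[{"travel":[2,-1,8],"roll":0,"jaw":80},{"travel":[0,0,45],"roll":0,"jaw":80},{"travel":[0,0,45],"roll":0,"jaw":80},{"travel":[0,0,28],"roll":0,"jaw":80},{"travel":[0,0,15],"roll":0,"jaw":80},{"travel":[0,0,0],"roll":0,"jaw":48},{"travel":[0,0,0],"roll":0,"jaw":48},{"travel":[0,0,0],"roll":0,"jaw":48},{"travel":[0,0,0],"roll":0,"jaw":48},{"travel":[0,0,0],"roll":0,"jaw":48}])

```text
clock: 12.65
tool_pos: [0.6274, -0.0542, 0.0471]
orientation: [-179.8, 0.0, -84.0]
force: [-1.7, 1.6, 5.9]
opening: 0.0521
gripper_force: 30.0
```

>>> apply_moves(targets=[{"travel":[0,0,0],"roll":0,"jaw":48},{"travel":[0,0,-30],"roll":0,"jaw":48},{"travel":[0,0,-40],"roll":0,"jaw":48},{"travel":[0,0,-40],"roll":0,"jaw":48},{"travel":[0,0,-23],"roll":0,"jaw":48},{"travel":[-44,16,0],"roll":0,"jaw":48},{"travel":[-44,16,0],"roll":0,"jaw":48},{"travel":[-44,16,0],"roll":0,"jaw":48},{"travel":[-44,16,0],"roll":0,"jaw":48},{"travel":[-44,16,0],"roll":0,"jaw":48}])

```text
clock: 13.65
tool_pos: [0.5229, 0.1572, 0.179]
orientation: [-180.0, 0.0, -84.1]
force: [1.0, 0.9, -0.5]
opening: 0.0525
gripper_force: 30.0
```

>>> apply_moves(targets=[{"travel":[-44,16,0],"roll":0,"jaw":48},{"travel":[-44,16,0],"roll":0,"jaw":48},{"travel":[-44,16,0],"roll":0,"jaw":48},{"travel":[-44,16,0],"roll":0,"jaw":48},{"travel":[-44,16,0],"roll":0,"jaw":48},{"travel":[-44,15,0],"roll":0,"jaw":48},{"travel":[0,0,0],"roll":0,"jaw":48}])

```text
clock: 14.35
tool_pos: [0.4003, 0.413, 0.1788]
orientation: [-179.9, 0.1, -83.8]
force: [0.0, -0.6, -1.6]
opening: 0.0523
gripper_force: 30.0
```

Run:
```python
from h import *
plan((.402,.406,.180),(.402,.406,.05),yaw=-84)
plan((*dk(105,95),.2),start=(.402,.406,.18),yaw=-84)
im=snap("scene","s2"); crop(im,210,150,450,320,3,"s2c")
```

```text
[0.402 0.406 0.18 ] -> tool [ 7.1 -0.9 -1.2]
[0.402 0.406 0.05 ] -> tool [  0.   0. 130.]Traceback (most recent call last):
  File "<stdin>", line 3, in <module>
  File "h.py", line 22, in plan
    d=(np.array(q)-p)*1000; print(np.round(q,4),"-> tool",np.round([d@X,d@Y,-d[2]],1)); p=np.array(q)
       ~~~~~~~~~~~^~
ValueError: operands could not be broadcast together with shapes (4,) (3,)
```

>>> apply_moves(targets=[{"travel":[8,-1,0],"roll":0,"jaw":48},{"travel":[0,0,45],"roll":0,"jaw":48},{"travel":[0,0,45],"roll":0,"jaw":48},{"travel":[0,0,25],"roll":0,"jaw":48},{"travel":[0,0,12],"roll":0,"jaw":48},{"travel":[0,0,0],"roll":0,"jaw":48},{"travel":[0,0,0],"roll":0,"jaw":64},{"travel":[0,0,0],"roll":0,"jaw":64},{"travel":[0,0,-20],"roll":0,"jaw":64},{"travel":[0,0,-40],"roll":0,"jaw":64}])

```text
clock: 15.35
tool_pos: [0.403, 0.3982, 0.1099]
orientation: [179.8, -0.3, -84.1]
force: [0.7, 1.3, 0.0]
opening: 0.0638
gripper_force: 0.0
```

>>> apply_moves(targets=[{"travel":[0,0,-40],"roll":0,"jaw":64},{"travel":[0,0,-40],"roll":0,"jaw":50},{"travel":[45,-30,0],"roll":0,"jaw":50},{"travel":[45,-30,0],"roll":0,"jaw":50},{"travel":[0,0,0],"roll":0,"jaw":50}])

```text
clock: 15.85
tool_pos: [0.4699, 0.3195, 0.1924]
orientation: [-180.0, 0.0, -84.3]
force: [0.8, -0.0, -0.1]
opening: 0.0499
gripper_force: 0.0
```

Run:
```python
from h import *
plan(dk(105,95,.2),dk(105,95,.09),yaw=-84)
im=snap("scene","s2"); crop(im,210,150,450,320,3,"s2c")
```

```text
[0.6465 0.167  0.2   ] -> tool [ 170.2 -159.7   -7.6]
[0.6465 0.167  0.09  ] -> tool [  0.   0. 110.]
```

View pics/s2c.png

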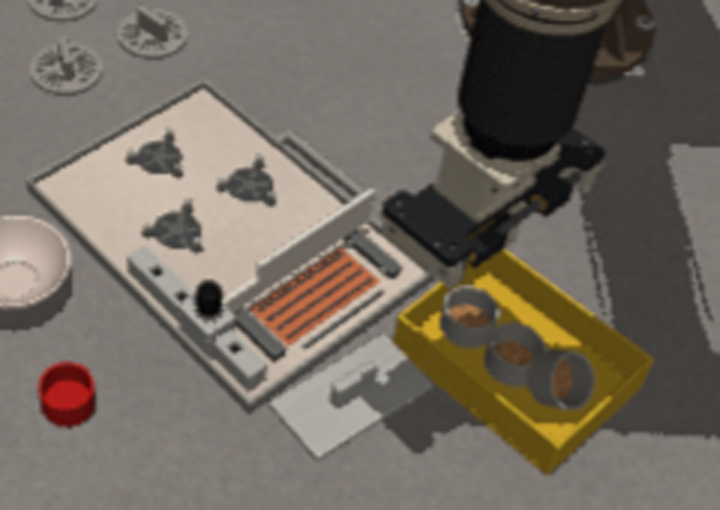

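The three cups are in the basin, the last one leaning (crop 562,380). Next: turn the tool by 90° and go over the knob (crop 209,298).

>>> apply_moves(targets=[{"travel":[35,-32,-2],"roll":0,"jaw":50},{"travel":[35,-32,-2],"roll":0,"jaw":50},{"travel":[35,-32,-2],"roll":0,"jaw":50},{"travel":[35,-32,-2],"roll":0,"jaw":50},{"travel":[30,-32,0],"roll":0,"jaw":50},{"travel":[0,0,0],"roll":8,"jaw":50},{"travel":[0,0,0],"roll":8,"jaw":50},{"travel":[0,0,0],"roll":8,"jaw":50},{"travel":[0,0,0],"roll":8,"jaw":50},{"travel":[0,0,0],"roll":8,"jaw":50}])

```text
clock: 16.9
tool_pos: [0.6442, 0.1716, 0.1997]
orientation: [180.0, -0.0, -124.4]
force: [-0.6, 0.5, -0.8]
opening: 0.0498
gripper_force: 0.0
```

>>> apply_moves(targets=[{"travel":[0,0,0],"roll":8,"jaw":50},{"travel":[0,0,0],"roll":8,"jaw":50},{"travel":[0,0,0],"roll":8,"jaw":50},{"travel":[0,0,0],"roll":8,"jaw":50},{"travel":[0,0,0],"roll":8,"jaw":50},{"travel":[0,0,0],"roll":8,"jaw":50},{"travel":[0,0,0],"roll":2,"jaw":50},{"travel":[0,0,0],"roll":0,"jaw":50},{"travel":[0,0,0],"roll":0,"jaw":50}])

```text
clock: 17.8
tool_pos: [0.6443, 0.1716, 0.1997]
orientation: [180.0, -0.0, -173.9]
force: [0.0, 0.3, -0.2]
opening: 0.0501
gripper_force: 0.0
```

Run:
```python
from h import *
print(ctrl.get_obs()["orientation"])
plan((.646,.166,.12),(.646,.166,.077),yaw=-174)
```

```text
[ 1.79997479e+02 -3.93909627e-03 -1.73935358e+02]
[0.646 0.166 0.12 ] -> tool [-1.1 -5.7 79.7]
[0.646 0.166 0.077] -> tool [ 0.  0. 43.]
```

>>> apply_moves(targets=[{"travel":[-1,-6,40],"roll":0,"jaw":50},{"travel":[0,0,40],"roll":0,"jaw":50},{"travel":[0,0,28],"roll":0,"jaw":50},{"travel":[0,0,15],"roll":0,"jaw":50},{"travel":[0,0,0],"roll":0,"jaw":20},{"travel":[0,0,0],"roll":0,"jaw":20},{"travel":[0,0,0],"roll":0,"jaw":20},{"travel":[0,0,0],"roll":0,"jaw":20},{"travel":[0,0,0],"roll":0,"jaw":20},{"travel":[0,0,0],"roll":0,"jaw":20}])

```text
clock: 18.8
tool_pos: [0.6472, 0.1669, 0.0785]
orientation: [179.9, 0.2, -174.0]
force: [-1.1, 4.9, 4.2]
opening: 0.0251
gripper_force: 30.0
```

>>> apply_moves(targets=[{"travel":[0,0,-4],"roll":0,"jaw":20},{"travel":[0,0,-4],"roll":0,"jaw":20},{"travel":[0,0,-3],"roll":0,"jaw":20},{"travel":[0,0,0],"roll":0,"jaw":20},{"travel":[0,0,0],"roll":0,"jaw":20},{"travel":[0,0,0],"roll":0,"jaw":20}])

```text
clock: 19.4
tool_pos: [0.6471, 0.1658, 0.0877]
orientation: [180.0, 0.1, -174.0]
force: [6.2, 2.9, -7.6]
opening: 0.0252
gripper_force: 30.0
```

>>> apply_moves(targets=[{"travel":[0,0,-1.5],"roll":0,"jaw":20},{"travel":[0,-8,0],"roll":0,"jaw":20},{"travel":[0,-10,0],"roll":0,"jaw":20},{"travel":[0,-10,0],"roll":0,"jaw":20},{"travel":[0,-8,0],"roll":0,"jaw":20},{"travel":[0,-4,0],"roll":0,"jaw":20},{"travel":[0,0,0],"roll":0,"jaw":20},{"travel":[0,0,0],"roll":0,"jaw":20},{"travel":[0,0,0],"roll":0,"jaw":20}])

```text
clock: 20.3
tool_pos: [0.6514, 0.1253, 0.0891]
orientation: [-180.0, 0.1, -174.0]
force: [7.0, -0.3, -7.8]
opening: 0.0252
gripper_force: 30.0
```

Run:
```python
from h import *
o=ctrl.get_obs(); print(o["force"],o["tool_pos"]); plan(dk(105,55,.07))
im=snap("scene","s3"); crop(im,210,150,450,320,3,"s3c")
```

```text
[ 7.03598245 -0.30669427 -7.84965465] [0.6514074  0.12529852 0.08913151]
[0.6507 0.1272 0.07  ] -> tool [ 0.5  1.9 19.1]
```

>>> apply_moves(targets=[{"travel":[0,0,5],"roll":0,"jaw":20},{"travel":[0,0,5],"roll":0,"jaw":20},{"travel":[0,0,0],"roll":0,"jaw":20},{"travel":[0,0,0],"roll":0,"jaw":20},{"travel":[0,0,0],"roll":0,"jaw":20},{"travel":[0,0,0],"roll":0,"jaw":20}])

```text
clock: 20.95
tool_pos: [0.6512, 0.127, 0.0792]
orientation: [179.9, 0.1, -174.0]
force: [4.2, 6.3, -7.9]
opening: 0.0256
gripper_force: 30.0
```

>>> apply_moves(targets=[{"travel":[0,0,0],"roll":0,"jaw":44},{"travel":[0,0,0],"roll":0,"jaw":44},{"travel":[0,0,0],"roll":0,"jaw":44},{"travel":[0,0,-20],"roll":0,"jaw":44},{"travel":[0,0,-40],"roll":0,"jaw":44},{"travel":[0,0,-40],"roll":0,"jaw":60},{"travel":[20,-40,-20],"roll":0,"jaw":60},{"travel":[20,-40,0],"roll":0,"jaw":60},{"travel":[20,-40,0],"roll":0,"jaw":60},{"travel":[20,-40,0],"roll":0,"jaw":60}])

```text
clock: 21.95
tool_pos: [0.5863, -0.0434, 0.1998]
orientation: [-180.0, 0.0, -174.0]
force: [0.4, -1.2, -0.1]
opening: 0.0603
gripper_force: 0.0
```

>>> apply_moves(targets=[{"travel":[30,-40,0],"roll":0,"jaw":60},{"travel":[30,-40,0],"roll":0,"jaw":60},{"travel":[30,-40,0],"roll":0,"jaw":60},{"travel":[40,-30,0],"roll":0,"jaw":60},{"travel":[40,-30,0],"roll":0,"jaw":60},{"travel":[0,0,0],"roll":0,"jaw":60}])

```text
clock: 22.55
tool_pos: [0.4324, -0.2411, 0.1994]
orientation: [180.0, -0.1, -174.3]
force: [1.4, 0.7, 0.4]
opening: 0.06
gripper_force: 0.0
```

Run:
```python
from h import *
im=snap("scene","s4"); a=cv2.resize(im[160:320,210:430],None,fx=2.4,fy=2.4,interpolation=2)
t=snap("top","t4"); b=cv2.resize(t[150:290,65:380],None,fx=2.4,fy=2.4,interpolation=2)
w=max(a.shape[1],b.shape[1]); p=lambda q:cv2.copyMakeBorder(q,0,0,0,w-q.shape[1],0)
c=np.vstack([p(a),p(b)]); cv2.imwrite("pics/c4.png",cv2.resize(c,None,fx=.8,fy=.8,interpolation=3)); print(c.shape)
```

```text
(720, 756, 3)
```

View pics/c4.png

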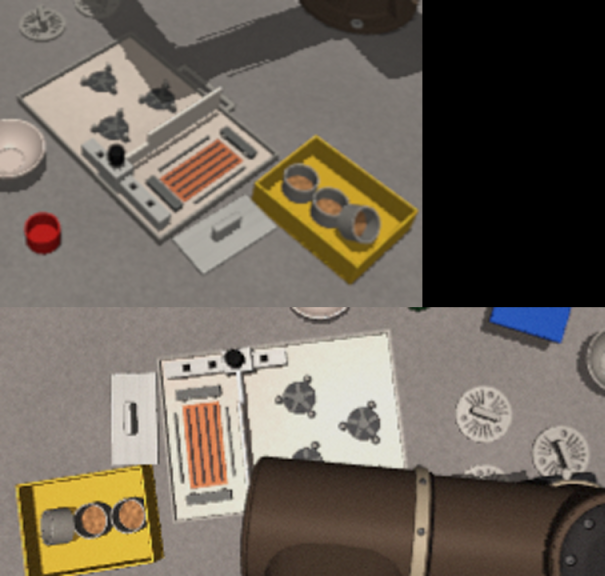

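Divider: the knob now has two holes to its left and one to its right, so it stands at y = 55. The cups are in the basin, one on its side. I'll check knob height numerically and measure the covers.

Run:
```python
from h import *
def knob(img,e,n):
    c=proj(n,e)[0]; g=cv2.cvtColor(img,cv2.COLOR_BGR2GRAY).astype(float); y,x=np.mgrid[0:384,0:512]
    w=np.clip(70-g,0,None)*((x-c[0])**2+(y-c[1])**2<10**2); return np.array([(w*x).sum(),(w*y).sum()])/w.sum()
for f,y in (("scene0",95),("s4",55)):
    e=dk(105,y,.070); m=knob(cv2.imread(f"pics/{f}.png"),e,"scene"); print(f,m.round(2),"exp",proj("scene",[e,e+[0,0,.008]]).round(2).tolist())
for f,y in (("top0",95),("t4",55)):
    e=dk(105,y,.080); m=knob(cv2.imread(f"pics/{f}.png"),e,"top"); print(f,m.round(2),"exp",proj("top",e).round(2).tolist())
# covers from the first top picture and now
for f in ("top0","t4"):
    im=cv2.imread(f"pics/{f}.png"); hsv=cv2.cvtColor(im,cv2.COLOR_BGR2HSV)
    m=((hsv[...,1]<45)&(hsv[...,2]>150)).astype(np.uint8); m=cv2.morphologyEx(m,cv2.MORPH_CLOSE,np.ones((7,7)))
    m[:,:285]=0; m[:,385:]=0;m[:190]=0;m[265:]=0
    for c in cv2.findContours(m,0,2)[0]:
        if cv2.contourArea(c)>300:
            (x,y),(a,b),t=cv2.fitEllipse(c); w=onz("top",(x,y),.005)[0]; print(f,(round(x,1),round(y,1)),round(a,1),round(b,1),w.round(4))
```

```text
scene0 [279.19 249.35] exp [[279.23, 249.05], [279.32, 247.35]]
s4 [270.04 240.93] exp [[270.39, 240.51], [270.44, 238.81]]
top0 [172.36 178.28] exp [[172.04, 177.75]]
t4 [186.97 176.44] exp [[186.09, 176.06]]
top0 (316.8, 246.4) 28.4 28.8 [ 0.4423 -0.2493  0.005 ]
top0 (356.9, 226.1) 27.6 28.0 [ 0.501  -0.3716  0.005 ]
top0 (316.5, 205.3) 27.9 28.4 [ 0.5652 -0.2522  0.005 ]
t4 (331.5, 218.5) 41.7 76.0 [ 0.5249 -0.296   0.005 ]
```

>>> apply_moves(targets=[{"travel":[0,0,0],"roll":-8.25,"jaw":50},{"travel":[0,0,0],"roll":-8.25,"jaw":50},{"travel":[0,0,0],"roll":-8.25,"jaw":50},{"travel":[0,0,0],"roll":-8.25,"jaw":50},{"travel":[0,0,0],"roll":-8.25,"jaw":50},{"travel":[0,0,0],"roll":-8.25,"jaw":50},{"travel":[0,0,0],"roll":-8.25,"jaw":50},{"travel":[0,0,0],"roll":-8.25,"jaw":50},{"travel":[0,0,0],"roll":0,"jaw":50}])

```text
clock: 23.55
tool_pos: [0.4378, -0.2378, 0.1991]
orientation: [-180.0, -0.0, -107.8]
force: [-0.5, 0.8, -0.3]
opening: 0.0502
gripper_force: 0.0
```

```bash
cat > m2.py <<'E'
from h import *
# refined cover pose: stud holes (dark spots) on the top face
def cover(img,c0,zs=.006,R=.032):
    g=cv2.cvtColor(img,cv2.COLOR_BGR2GRAY).astype(np.float32); best=[]
    for dx,dy in [(0,0)]:
        c=np.array(c0[:2])
        th=np.arange(0,360,1.); v=[]
        for r in (.030,.032,.034):
            P=np.c_[c[0]+r*np.cos(np.radians(th)),c[1]+r*np.sin(np.radians(th)),np.full(360,zs)]
            uv=proj("top",P).astype(np.float32); v.append(cv2.remap(g,uv[:,0],uv[:,1],cv2.INTER_LINEAR).ravel())
        v=np.mean(v,0); s=[v[np.r_[i,i+120,i+240]%360].sum() for i in range(120)]
        z=sum((s[i]-np.max(s))*np.exp(1j*np.radians(3*i)) for i in range(120))
        return int(np.argmin(s)),np.degrees(np.angle(-z))/3%120
if __name__=="__main__":
    im=cv2.imread("pics/top0.png")
    for n,c in dict(A=(.5652,-.2522),B=(.501,-.3716),C=(.4423,-.2493)).items(): print(n,cover(im,c))
    f=lambda *q:[(280+x/5,180+y/5) for x,y in q]
    for n,q in dict(A=f((152,120),(220,142)),B=f((372,200),(403,266)),C=f((153,340),(232,330))).items():
        w=onz("top",q,.036); d=w[1]-w[0]; print(n,w.mean(0).round(4),np.degrees(np.arctan2(d[1],d[0])).round(1),np.hypot(d[0],d[1]).round(4))
    plan((.5652,-.2522,.1),(.5652,-.2522,.04),yaw=-108)
E
python3 m2.py
```

```text
A (102, np.float64(5.864349369119222))
B (108, np.float64(36.45599668739947))
C (15, np.float64(39.66204439260136))
A [ 0.5612 -0.2489  0.036 ] -108.9 0.0417
B [ 0.4998 -0.3646  0.036 ] -156.8 0.042
C [ 0.4425 -0.2492  0.036 ] -83.7 0.0463
[ 0.5652 -0.2522  0.1   ] -> tool [ -25.7 -125.6   99.1]
[ 0.5652 -0.2522  0.04  ] -> tool [ 0.  0. 60.]
```

>>> apply_moves(targets=[{"travel":[-5,-25,20],"roll":0,"jaw":50},{"travel":[-5,-25,20],"roll":0,"jaw":50},{"travel":[-5,-25,20],"roll":0,"jaw":50},{"travel":[-5,-25,20],"roll":0,"jaw":50},{"travel":[-5.5,-25.5,19],"roll":0,"jaw":40},{"travel":[0,0,25],"roll":0,"jaw":40},{"travel":[0,0,20],"roll":0,"jaw":40},{"travel":[0,0,15],"roll":0,"jaw":40},{"travel":[0,0,0],"roll":0,"jaw":40},{"travel":[0,0,0],"roll":0,"jaw":6}])

```text
clock: 24.55
tool_pos: [0.5647, -0.2528, 0.0401]
orientation: [180.0, -0.0, -108.1]
force: [-0.2, -0.4, 0.2]
opening: 0.0359
gripper_force: 0.0
```

>>> apply_moves(targets=[{"travel":[0,0,0],"roll":0,"jaw":6},{"travel":[0,0,0],"roll":0,"jaw":6},{"travel":[0,0,0],"roll":0,"jaw":6},{"travel":[0,0,0],"roll":0,"jaw":6}])

```text
clock: 24.95
tool_pos: [0.5647, -0.2531, 0.041]
orientation: [-179.9, 0.0, -108.0]
force: [-0.1, 1.3, 4.6]
opening: 0.0118
gripper_force: 29.9
```

Run:
```python
from h import *
v=dk(40,-30); print(v)
t=v+np.array([-.0004,-.0003,0]); t[2]=.12
plan((.5647,-.2531,.12),t,(t[0],t[1],.068),(t[0],t[1],.048),yaw=-108)
plan(t,start=(.5647,-.2531,.12),yaw=-114)
```

```text
[0.59491673 0.03584548 0.        ]
[ 0.5647 -0.2531  0.12  ] -> tool [ -0.   0. -79.]
[0.5945 0.0355 0.12  ] -> tool [-283.7   60.8   -0. ]
[0.5945 0.0355 0.068 ] -> tool [ 0.  0. 52.]
[0.5945 0.0355 0.048 ] -> tool [ 0.  0. 20.]
[0.5945 0.0355 0.12  ] -> tool [-275.8   90.2   -0. ]
```

>>> apply_moves(targets=[{"travel":[0,0,-20],"roll":0,"jaw":6},{"travel":[0,0,-30],"roll":0,"jaw":6},{"travel":[0,0,-30],"roll":6,"jaw":6},{"travel":[0,0,0],"roll":0,"jaw":6}])

```text
clock: 25.35
tool_pos: [0.5667, -0.2537, 0.1246]
orientation: [-179.6, 0.1, -114.2]
force: [-0.3, -0.5, -2.0]
opening: 0.0118
gripper_force: 29.9
```

>>> apply_moves(targets=[{"travel":[-39,13,0],"roll":0,"jaw":6},{"travel":[-39,13,0],"roll":0,"jaw":6},{"travel":[-39,13,0],"roll":0,"jaw":6},{"travel":[-39,13,0],"roll":0,"jaw":6},{"travel":[-39,13,0],"roll":0,"jaw":6},{"travel":[-39,13,0],"roll":0,"jaw":6},{"travel":[-42,12,0],"roll":0,"jaw":6},{"travel":[0,0,25],"roll":0,"jaw":6},{"travel":[0,0,10],"roll":0,"jaw":6},{"travel":[0,0,0],"roll":0,"jaw":6}])

```text
clock: 26.35
tool_pos: [0.5926, 0.0349, 0.0828]
orientation: [179.8, -0.2, -114.0]
force: [-0.6, -0.6, -1.0]
opening: 0.0116
gripper_force: 29.9
```

>>> apply_moves(targets=[{"travel":[0,0,0],"roll":0,"jaw":6},{"travel":[0,0,0],"roll":0,"jaw":6}])

```text
clock: 26.55
tool_pos: [0.5949, 0.0348, 0.0858]
orientation: [-180.0, 0.0, -114.1]
force: [0.4, -0.1, -2.0]
opening: 0.0115
gripper_force: 29.9
```

Run:
```python
from h import *
plan((.5945,.0355,.068),yaw=-114)
im=snap("scene","s5"); crop(im,220,170,340,260,6,"s5c")
```

```text
[0.5945 0.0355 0.068 ] -> tool [-0.4  0.6 17.8]
```

View pics/s5c.png

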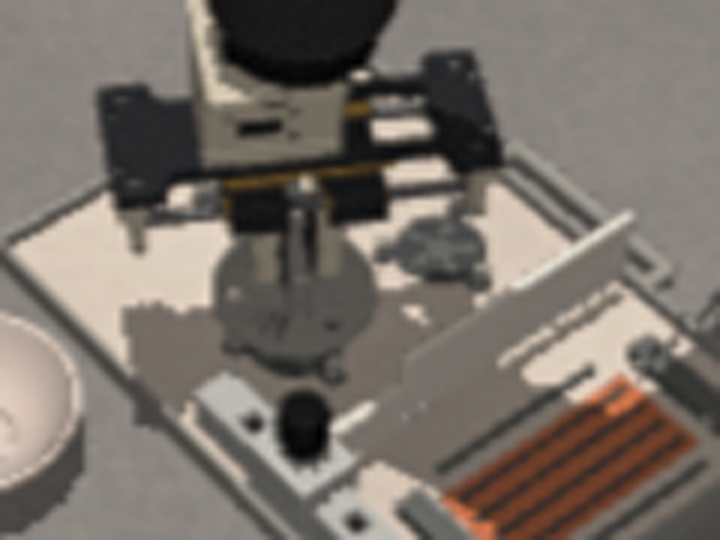

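The cover is held level over vent1 with its rim at crop (295,300). Lowering it onto the studs.

>>> apply_moves(targets=[{"travel":[0,0.5,15],"roll":0,"jaw":6},{"travel":[0,0,3],"roll":0,"jaw":6},{"travel":[0,0,3],"roll":0,"jaw":6},{"travel":[0,0,3],"roll":0,"jaw":6},{"travel":[0,0,0],"roll":0,"jaw":6},{"travel":[0,0,0],"roll":0,"jaw":6},{"travel":[0,0,0],"roll":0,"jaw":6}])

```text
clock: 27.3
tool_pos: [0.5942, 0.0359, 0.0613]
orientation: [-180.0, 0.0, -114.0]
force: [-0.1, -0.6, -1.5]
opening: 0.0118
gripper_force: 29.9
```

>>> apply_moves(targets=[{"travel":[0,0,3],"roll":0,"jaw":6},{"travel":[0,0,3],"roll":0,"jaw":6},{"travel":[0,0,3],"roll":0,"jaw":6},{"travel":[0,0,2],"roll":0,"jaw":6},{"travel":[0,0,0],"roll":0,"jaw":6},{"travel":[0,0,0],"roll":0,"jaw":6}])

```text
clock: 27.9
tool_pos: [0.5941, 0.0359, 0.05]
orientation: [180.0, -0.0, -114.0]
force: [-0.3, 0.8, -1.3]
opening: 0.0118
gripper_force: 29.9
```

>>> apply_moves(targets=[{"travel":[0,0,1],"roll":0,"jaw":6},{"travel":[0,0,0],"roll":0,"jaw":6},{"travel":[0,0,0],"roll":0,"jaw":26},{"travel":[0,0,0],"roll":0,"jaw":26},{"travel":[0,0,-15],"roll":0,"jaw":26},{"travel":[0,0,-30],"roll":0,"jaw":40},{"travel":[0,0,-50],"roll":0,"jaw":40},{"travel":[35,20,-20],"roll":0,"jaw":40},{"travel":[35,20,0],"roll":0,"jaw":40},{"travel":[35,20,0],"roll":0,"jaw":40}])

```text
clock: 28.9
tool_pos: [0.4958, -0.0361, 0.1651]
orientation: [-179.9, 0.1, -114.0]
force: [-0.5, -0.9, -0.0]
opening: 0.0399
gripper_force: 0.0
```

Run:
```python
from h import *
im=snap("top","t6"); cv2.imwrite("pics/t6c.png",cv2.resize(im[150:290,190:400],None,fx=3.5,fy=3.5,interpolation=2))
plan((.501,-.3716,.16),yaw=-114)
```

```text
[ 0.501  -0.3716  0.16  ] -> tool [ 299.5 -145.5    4.3]
```

View pics/t6c.png

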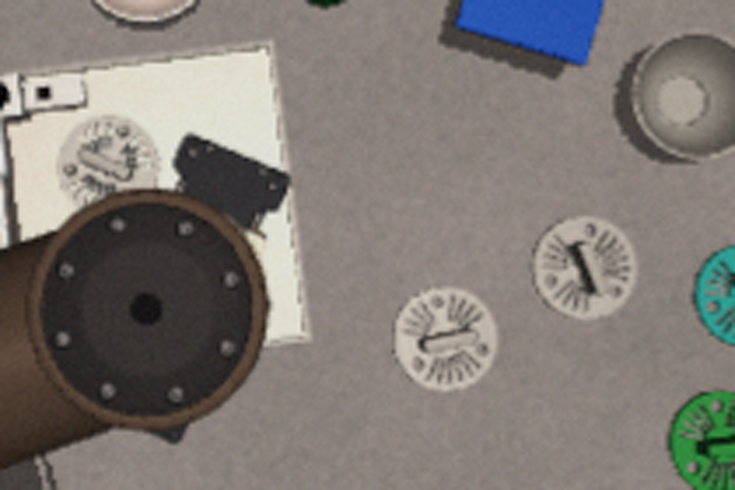

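Cover seated on vent1 (crop 108,162); the other two steel covers (445,339) and (585,267) have not moved. Next, the nearer one.

>>> apply_moves(targets=[{"travel":[0,0,0],"roll":-7,"jaw":40},{"travel":[0,0,0],"roll":-7,"jaw":40},{"travel":[0,0,0],"roll":-7,"jaw":40},{"travel":[0,0,0],"roll":-7,"jaw":40},{"travel":[0,0,0],"roll":-7,"jaw":40},{"travel":[0,0,0],"roll":0,"jaw":40}])

```text
clock: 29.55
tool_pos: [0.4966, -0.0356, 0.1644]
orientation: [-180.0, -0.0, -78.9]
force: [0.6, -0.1, 0.4]
opening: 0.0401
gripper_force: 0.0
```

Run:
```python
from h import *
from m2 import *
im=cv2.imread("pics/t6.png")
print(cover(im,(.4423,-.2493)),cover(im,(.501,-.3716)))
plan((.4423,-.2493,.1),(.4423,-.2493,.04),yaw=-79)
```

```text
(15, np.float64(37.910103797031155)) (108, np.float64(44.020799166868805))
[ 0.4423 -0.2493  0.1   ] -> tool [199.4  94.1  64.4]
[ 0.4423 -0.2493  0.04  ] -> tool [ 0.  0. 60.]
```

>>> apply_moves(targets=[{"travel":[33,15.5,0],"roll":0,"jaw":40},{"travel":[33,15.5,0],"roll":0,"jaw":40},{"travel":[33,15.5,0],"roll":0,"jaw":40},{"travel":[33,15.5,0],"roll":0,"jaw":40},{"travel":[33,16,0],"roll":0,"jaw":40},{"travel":[34,16,24],"roll":0,"jaw":40},{"travel":[0,0,40],"roll":0,"jaw":40},{"travel":[0,0,30],"roll":0,"jaw":40},{"travel":[0,0,20],"roll":0,"jaw":40},{"travel":[0,0,10],"roll":0,"jaw":40}])

```text
clock: 30.55
tool_pos: [0.441, -0.2489, 0.0383]
orientation: [179.9, 0.1, -79.2]
force: [0.3, 0.2, -0.0]
opening: 0.04
gripper_force: 0.0
```

>>> apply_moves(targets=[{"travel":[0,0,0],"roll":0,"jaw":40},{"travel":[0,0,0],"roll":0,"jaw":40}])

```text
clock: 30.75
tool_pos: [0.4427, -0.2489, 0.0408]
orientation: [-180.0, -0.0, -79.1]
force: [0.2, -0.2, -0.2]
opening: 0.0401
gripper_force: 0.0
```

>>> apply_moves(targets=[{"travel":[0,0,0],"roll":0,"jaw":6},{"travel":[0,0,0],"roll":0,"jaw":6},{"travel":[0,0,0],"roll":0,"jaw":6},{"travel":[0,0,0],"roll":0,"jaw":6},{"travel":[0,0,0],"roll":0,"jaw":6}])

```text
clock: 31.25
tool_pos: [0.4422, -0.2488, 0.0405]
orientation: [-180.0, -0.0, -79.0]
force: [-1.0, 1.3, 4.3]
opening: 0.0116
gripper_force: 30.0
```

>>> apply_moves(targets=[{"travel":[0,0,-20],"roll":0,"jaw":6},{"travel":[0,0,-30],"roll":0,"jaw":6},{"travel":[0,0,-35],"roll":0,"jaw":6},{"travel":[0,0,0],"roll":7,"jaw":6},{"travel":[0,0,0],"roll":7,"jaw":6},{"travel":[0,0,0],"roll":7,"jaw":6},{"travel":[0,0,0],"roll":7,"jaw":6},{"travel":[0,0,0],"roll":7,"jaw":6},{"travel":[0,0,0],"roll":0,"jaw":6}])

```text
clock: 32.15
tool_pos: [0.4416, -0.2487, 0.1247]
orientation: [180.0, -0.0, -114.2]
force: [0.1, 0.2, -2.0]
opening: 0.0116
gripper_force: 30.0
```

Run:
```python
from h import *
v=dk(-65,-30,.12)+np.array([-.0003,0,0]); plan(v,yaw=-114); print(ctrl.get_obs()["orientation"])
```

```text
[0.4902 0.0249 0.12  ] -> tool [-269.7   66.9    4.7]
[ 1.79952669e+02 -1.36377833e-05 -1.14152141e+02]
```

>>> apply_moves(targets=[{"travel":[-38,10,0],"roll":0,"jaw":6},{"travel":[-38,10,0],"roll":0,"jaw":6},{"travel":[-38,10,0],"roll":0,"jaw":6},{"travel":[-38,10,0],"roll":0,"jaw":6},{"travel":[-38,10,0],"roll":0,"jaw":6},{"travel":[-38,10,0],"roll":0,"jaw":6},{"travel":[-42,7,0],"roll":0,"jaw":6},{"travel":[0,0,30],"roll":0,"jaw":6},{"travel":[0,0,15],"roll":0,"jaw":6},{"travel":[0,0,0],"roll":0,"jaw":6}])

```text
clock: 33.15
tool_pos: [0.4891, 0.0248, 0.078]
orientation: [179.8, -0.2, -113.8]
force: [-0.9, -0.7, -1.2]
opening: 0.0118
gripper_force: 30.0
```

>>> apply_moves(targets=[{"travel":[0,0,0],"roll":0,"jaw":6},{"travel":[0,0,0],"roll":0,"jaw":6},{"travel":[0,0,0],"roll":0,"jaw":6}])

```text
clock: 33.45
tool_pos: [0.4914, 0.025, 0.081]
orientation: [-179.9, 0.1, -114.0]
force: [0.3, 0.3, -1.5]
opening: 0.0117
gripper_force: 30.0
```

Run:
```python
from h import *
v=dk(-65,-30,.062)+np.array([-.0003,0,0]); plan(v,yaw=-114); print(ctrl.get_obs()["orientation"])
```

```text
[0.4902 0.0249 0.062 ] -> tool [ 0.6  1.1 19. ]
[-1.79929034e+02  7.47132172e-02 -1.14022673e+02]
```

>>> apply_moves(targets=[{"travel":[0,0.5,11],"roll":0,"jaw":6},{"travel":[0,0,3],"roll":0,"jaw":6},{"travel":[0,0,3],"roll":0,"jaw":6},{"travel":[0,0,2],"roll":0,"jaw":6},{"travel":[0,0,0],"roll":0,"jaw":6},{"travel":[0,0,0],"roll":0,"jaw":6},{"travel":[0,0,0],"roll":0,"jaw":6}])

```text
clock: 34.15
tool_pos: [0.4904, 0.0253, 0.0612]
orientation: [-180.0, 0.0, -114.0]
force: [-0.3, 0.0, -2.0]
opening: 0.0118
gripper_force: 30.0
```

>>> apply_moves(targets=[{"travel":[0,0,3],"roll":0,"jaw":6},{"travel":[0,0,3],"roll":0,"jaw":6},{"travel":[0,0,3],"roll":0,"jaw":6},{"travel":[0,0,2],"roll":0,"jaw":6},{"travel":[0,0,0],"roll":0,"jaw":6},{"travel":[0,0,0],"roll":0,"jaw":6}])

```text
clock: 34.75
tool_pos: [0.4904, 0.0253, 0.05]
orientation: [180.0, 0.0, -114.0]
force: [1.3, 1.3, -2.7]
opening: 0.0119
gripper_force: 30.0
```

>>> apply_moves(targets=[{"travel":[0,0,1],"roll":0,"jaw":6},{"travel":[0,0,0],"roll":0,"jaw":6},{"travel":[0,0,0],"roll":0,"jaw":26},{"travel":[0,0,0],"roll":0,"jaw":26},{"travel":[0,0,-15],"roll":0,"jaw":26},{"travel":[0,0,-30],"roll":0,"jaw":40},{"travel":[0,0,-50],"roll":0,"jaw":40},{"travel":[35,-15,-20],"roll":0,"jaw":40},{"travel":[40,-15,0],"roll":0,"jaw":40},{"travel":[40,-15,0],"roll":0,"jaw":40}])

```text
clock: 35.75
tool_pos: [0.4848, -0.0991, 0.1654]
orientation: [-179.9, 0.1, -113.9]
force: [0.3, -0.0, -0.0]
opening: 0.0398
gripper_force: 0.0
```

>>> apply_moves(targets=[{"travel":[40,-15,0],"roll":0,"jaw":40},{"travel":[40,-15,0],"roll":0,"jaw":40},{"travel":[40,-15,0],"roll":0,"jaw":40},{"travel":[0,0,0],"roll":8,"jaw":40},{"travel":[0,0,0],"roll":8,"jaw":40},{"travel":[0,0,0],"roll":8,"jaw":40},{"travel":[0,0,0],"roll":8,"jaw":40},{"travel":[0,0,0],"roll":8,"jaw":40},{"travel":[0,0,0],"roll":3,"jaw":40},{"travel":[0,0,0],"roll":0,"jaw":40}])

```text
clock: 36.75
tool_pos: [0.4766, -0.2261, 0.1641]
orientation: [180.0, -0.0, -157.1]
force: [-0.0, 0.6, 0.4]
opening: 0.0398
gripper_force: 0.0
```

Run:
```python
from h import *
im=snap("scene","s7"); t=snap("top","t7")
cv2.imwrite("pics/s7c.png",cv2.resize(im[110:310,190:430],None,fx=3,fy=3,interpolation=2))
plan((.501,-.3716,.1),(.501,-.3716,.04),yaw=-157)
hsv=cv2.cvtColor(t,cv2.COLOR_BGR2HSV); m=((hsv[...,1]<45)&(hsv[...,2]>150)).astype(np.uint8); m=cv2.morphologyEx(m,cv2.MORPH_CLOSE,np.ones((7,7)))
m[:,:325]=0; m[:,385:]=0;m[:205]=0;m[265:]=0
for c in cv2.findContours(m,0,2)[0]:
    if cv2.contourArea(c)>200: print(cv2.fitEllipse(c), onz("top",cv2.fitEllipse(c)[0],.005))
```

```text
[ 0.501  -0.3716  0.1   ] -> tool [  34.5 -143.4   64.1]
[ 0.501  -0.3716  0.04  ] -> tool [ 0.  0. 60.]
```

View pics/s7c.png

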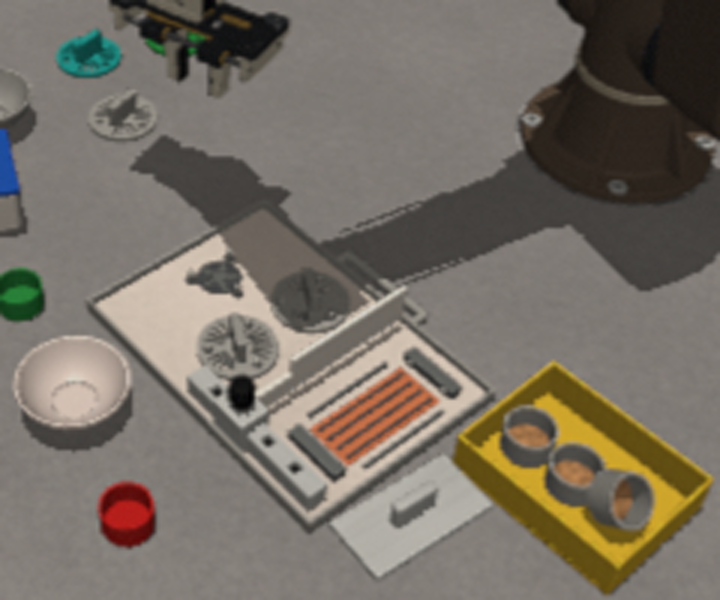

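Both placed covers look seated (crop 238,345 and 312,298). The third is unmoved at (123,117), and the cups are in the basin.

>>> apply_moves(targets=[{"travel":[8.5,-36,0],"roll":0,"jaw":40},{"travel":[8.5,-36,0],"roll":0,"jaw":40},{"travel":[8.5,-36,0],"roll":0,"jaw":40},{"travel":[8.5,-36,0],"roll":0,"jaw":40},{"travel":[0,0,40],"roll":0,"jaw":40},{"travel":[0,0,40],"roll":0,"jaw":40},{"travel":[0,0,24],"roll":0,"jaw":40},{"travel":[0,0,12],"roll":0,"jaw":40},{"travel":[0,0,8],"roll":0,"jaw":40},{"travel":[0,0,0],"roll":0,"jaw":40}])

```text
clock: 37.85
tool_pos: [0.5018, -0.3718, 0.0398]
orientation: [180.0, -0.0, -157.0]
force: [-0.5, 0.3, 1.0]
opening: 0.0402
gripper_force: 0.0
```

>>> apply_moves(targets=[{"travel":[0,0,0],"roll":0,"jaw":40},{"travel":[0,0,0],"roll":0,"jaw":40},{"travel":[0,0,0],"roll":0,"jaw":6},{"travel":[0,0,0],"roll":0,"jaw":6},{"travel":[0,0,0],"roll":0,"jaw":6},{"travel":[0,0,0],"roll":0,"jaw":6},{"travel":[0,0,0],"roll":0,"jaw":6}])

```text
clock: 38.55
tool_pos: [0.5017, -0.3718, 0.0402]
orientation: [180.0, -0.0, -157.0]
force: [-0.4, 0.6, 2.6]
opening: 0.0117
gripper_force: 29.8
```

>>> apply_moves(targets=[{"travel":[0,0,-20],"roll":0,"jaw":6},{"travel":[0,0,-30],"roll":0,"jaw":6},{"travel":[0,0,-35],"roll":0,"jaw":6},{"travel":[0,0,0],"roll":8,"jaw":6},{"travel":[0,0,0],"roll":9,"jaw":6},{"travel":[0,0,0],"roll":0,"jaw":6},{"travel":[0,0,0],"roll":0,"jaw":6}])

```text
clock: 39.25
tool_pos: [0.5014, -0.3718, 0.1246]
orientation: [180.0, -0.0, -173.4]
force: [-0.2, 0.2, -2.3]
opening: 0.0117
gripper_force: 29.8
```

Run:
```python
from h import *
v=dk(-12.5,-125,.12); plan(v,yaw=-174); print(ctrl.get_obs()["orientation"])
```

```text
[ 0.5526 -0.0641  0.12  ] -> tool [-83.1 300.6   4.6]
[ 1.79975408e+02 -4.05276681e-02 -1.73375239e+02]
```

>>> apply_moves(targets=[{"travel":[-11,40,0],"roll":0.6,"jaw":6},{"travel":[-11,40,0],"roll":0,"jaw":6},{"travel":[-11,40,0],"roll":0,"jaw":6},{"travel":[-11,40,0],"roll":0,"jaw":6},{"travel":[-11,40,0],"roll":0,"jaw":6},{"travel":[-11,40,0],"roll":0,"jaw":6},{"travel":[-11,40,0],"roll":0,"jaw":6},{"travel":[-6,20,15],"roll":0,"jaw":6},{"travel":[0,0,15],"roll":0,"jaw":6},{"travel":[0,0,10],"roll":0,"jaw":6}])

```text
clock: 40.25
tool_pos: [0.5533, -0.0642, 0.0838]
orientation: [-180.0, -0.1, -173.9]
force: [-1.0, -0.2, -1.9]
opening: 0.0118
gripper_force: 29.8
```

>>> apply_moves(targets=[{"travel":[0,0,0],"roll":0,"jaw":6},{"travel":[0,0,0],"roll":0,"jaw":6},{"travel":[0,0,0],"roll":0,"jaw":6},{"travel":[0,0,0],"roll":0,"jaw":6}])

```text
clock: 40.65
tool_pos: [0.5541, -0.0654, 0.0857]
orientation: [180.0, 0.1, -174.2]
force: [-0.1, 0.2, -1.7]
opening: 0.012
gripper_force: 29.8
```

Run:
```python
from h import *
v=dk(-12.5,-125,.062)-np.array([0,.0006,0]); plan(v,yaw=-174); print(ctrl.get_obs()["orientation"])
```

```text
[ 0.5526 -0.0647  0.062 ] -> tool [ 1.4  0.8 23.7]
[ 1.79997549e+02  6.55741709e-02 -1.74243774e+02]
```

>>> apply_moves(targets=[{"travel":[1,0.5,13],"roll":0,"jaw":6},{"travel":[0,0,3],"roll":0,"jaw":6},{"travel":[0,0,3],"roll":0,"jaw":6},{"travel":[0,0,3],"roll":0,"jaw":6},{"travel":[0,0,2],"roll":0,"jaw":6},{"travel":[0,0,0],"roll":0,"jaw":6},{"travel":[0,0,0],"roll":0,"jaw":6},{"travel":[0,0,0],"roll":0,"jaw":6}])

```text
clock: 41.45
tool_pos: [0.5529, -0.0645, 0.0613]
orientation: [180.0, 0.0, -174.2]
force: [0.6, 1.4, -1.9]
opening: 0.0119
gripper_force: 29.9
```

>>> apply_moves(targets=[{"travel":[0,0,3],"roll":0,"jaw":6},{"travel":[0,0,3],"roll":0,"jaw":6},{"travel":[0,0,3],"roll":0,"jaw":6},{"travel":[0,0,2],"roll":0,"jaw":6},{"travel":[0,0,0],"roll":0,"jaw":6},{"travel":[0,0,0],"roll":0,"jaw":6}])

```text
clock: 42.05
tool_pos: [0.5532, -0.0643, 0.0499]
orientation: [180.0, 0.0, -174.2]
force: [4.5, 3.9, -3.5]
opening: 0.012
gripper_force: 29.9
```

>>> apply_moves(targets=[{"travel":[0,0,1],"roll":0,"jaw":6},{"travel":[0,0,0],"roll":0,"jaw":6},{"travel":[0,0,0],"roll":0,"jaw":26},{"travel":[0,0,0],"roll":0,"jaw":26},{"travel":[0,0,-15],"roll":0,"jaw":26},{"travel":[0,0,-30],"roll":0,"jaw":40},{"travel":[0,0,-50],"roll":0,"jaw":40},{"travel":[20,40,-20],"roll":0,"jaw":40},{"travel":[20,40,0],"roll":0,"jaw":40},{"travel":[20,40,0],"roll":0,"jaw":40}])

```text
clock: 43.05
tool_pos: [0.4797, 0.049, 0.1647]
orientation: [180.0, 0.0, -174.3]
force: [0.7, -0.0, -0.3]
opening: 0.0403
gripper_force: 0.0
```

```bash
cat > m3.py <<'E'
from h import *
def plate(img,c=(.5709,.2983)):
    hsv=cv2.cvtColor(img,cv2.COLOR_BGR2HSV); m=((hsv[...,1]<40)&(hsv[...,2]>150)).astype(np.uint8)
    m[:, 146:]=0; m[:150]=0; m[240:]=0; m[:,:60]=0
    m=cv2.morphologyEx(m,cv2.MORPH_CLOSE,np.ones((7,7)))
    k=max(cv2.findContours(m,0,2)[0],key=cv2.contourArea); w=onz("top",k.reshape(-1,2).astype(float),.008)
    r=cv2.minAreaRect((w[:,:2]*1000).astype(np.float32)); print("plate",r)
    p=m.astype(bool)&(hsv[...,2]<110)
plate(cv2.imread("pics/top0.png"))
t=snap("top","t8"); plate(t); s=snap("scene","s8")
cv2.imwrite("pics/c8.png",np.vstack([cv2.resize(t[150:300,60:300],(640,400),interpolation=2)[:,:], cv2.resize(t[170:240,100:150],(200,200),interpolation=2) if 0 else np.zeros((1,640,3),np.uint8)]))
E
python3 m3.py
```

```text
plate ((585.6970825195312, 324.8031005859375), (142.3656768798828, 70.12848663330078), 2.649540901184082)
plate ((566.9851684570312, 298.48699951171875), (144.8114013671875, 66.4588623046875), 0.5303167700767517)
```

View pics/c8.png

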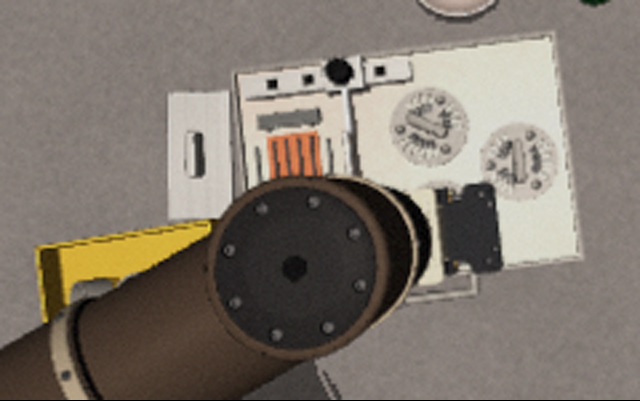

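The plate has been knocked: its top-view centre has moved about 3 cm, and it now lies against the tray's side (crop 200,155). Measuring it again by its edges.

```bash
cat > m4.py <<'E'
from h import *
import sys
def line(g,p,q,z,n=400):
    s=np.linspace(0,1,n)[:,None]; P=np.c_[p+(np.array(q)-p)*s,np.full(n,z)]; uv=proj("top",P).astype(np.float32)
    return P[:,:2],cv2.remap(g,uv[:,0],uv[:,1],cv2.INTER_LINEAR).ravel()
def edges(g,c,th,half,off,z,ax):
    X=np.array([np.cos(th),np.sin(th)]);Y=np.array([-X[1],X[0]])
    if ax: X,Y=Y,-X
    out=[]
    for o in off:
        r=[]
        for sg in (1,-1):
            a=c+Y*o+X*sg*(half-.012); b=c+Y*o+X*sg*(half+.012); P,v=line(g,a,b,z); d=np.gradient(cv2.GaussianBlur(v.reshape(-1,1),(1,41),0).ravel()); P=P[np.argmin(d)]; r.append((P-c)@X)
        out.append(r)
    return np.array(out)
t=cv2.imread(sys.argv[1]); g=cv2.cvtColor(t,cv2.COLOR_BGR2GRAY).astype(np.float32)
c=np.array([.567,.2955]); th=np.radians(.5)
o=np.linspace(-.028,.028,8); e=edges(g,c,th,.072,o,.008,0); print((e*1000).round(1).tolist()); print("cx",np.median(e.sum(1))/2*1e3)
o2=np.linspace(-.06,.06,8); e2=edges(g,c,th,.036,o2,.008,1); print((e2*1000).round(1).tolist()); print("cy",np.median(e2.sum(1))/2*1e3)
print("slopes deg",[np.degrees(np.polyfit(o2,e2[:,k],1)[0]) for k in (0,1)],[np.degrees(np.polyfit(o,e[:,k],1)[0]) for k in (0,1)])
E
python3 m4.py pics/t8.png
```

```text
[[72.9, -63.7], [69.4, -72.0], [69.9, -72.2], [69.7, -77.9], [70.7, -71.7], [70.2, -71.5], [70.9, -79.8], [70.5, -70.7]]
cx -0.9022556390977481
[[37.7, -31.7], [37.6, -31.5], [37.9, -43.5], [37.7, -31.3], [37.1, -46.7], [37.6, -35.1], [37.4, -35.0], [36.8, -28.3]]
cy 2.135338345864648
slopes deg [np.float64(-0.3589961122373369), np.float64(0.6390130797824827)] [np.float64(-0.6513215179163733), np.float64(-6.790155037175169)]
```

>>> apply_moves(targets=[{"travel":[0,0,0],"roll":5.2,"jaw":40},{"travel":[0,0,0],"roll":0,"jaw":34},{"travel":[0,0,0],"roll":0,"jaw":34}])

```text
clock: 43.45
tool_pos: [0.4807, 0.0482, 0.1639]
orientation: [-180.0, -0.0, -179.3]
force: [0.8, 0.6, 0.8]
opening: 0.0347
gripper_force: 0.0
```

Run:
```python
from h import *
plan((.5663,.297,.12),(.5663,.297,.04)); print(ctrl.get_obs()["orientation"])
```

```text
[0.5663 0.297  0.12  ] -> tool [-88.5 247.8  43.9]
[0.5663 0.297  0.04  ] -> tool [ 0.  0. 80.]
[-1.79972202e+02 -3.96692667e-02 -1.79326595e+02]
```

>>> apply_moves(targets=[{"travel":[-12.5,35.5,0],"roll":0,"jaw":34},{"travel":[-12.5,35.5,0],"roll":0,"jaw":34},{"travel":[-12.5,35.5,0],"roll":0,"jaw":34},{"travel":[-12.5,35.5,0],"roll":0,"jaw":34},{"travel":[-12.5,35.5,0],"roll":0,"jaw":34},{"travel":[-13,35.5,0],"roll":0,"jaw":34},{"travel":[-13,35,14],"roll":0,"jaw":34},{"travel":[0,0,30],"roll":0,"jaw":34},{"travel":[0,0,20],"roll":0,"jaw":34},{"travel":[0,0,0],"roll":0,"jaw":34}])

```text
clock: 44.45
tool_pos: [0.5654, 0.2957, 0.0961]
orientation: [-179.7, -0.3, -179.4]
force: [-0.6, 0.3, 0.2]
opening: 0.0341
gripper_force: 0.0
```

>>> apply_moves(targets=[{"travel":[0,0,0],"roll":0,"jaw":34},{"travel":[0,0,0],"roll":0,"jaw":34},{"travel":[0,0,0],"roll":0,"jaw":34}])

```text
clock: 44.75
tool_pos: [0.5676, 0.2978, 0.1016]
orientation: [179.9, 0.1, -179.4]
force: [0.4, -0.8, 0.4]
opening: 0.0342
gripper_force: 0.0
```

Run:
```python
from h import *
plan((.5663,.297,.041)); im=snap("scene","s9"); crop(im,280,200,420,310,5.5,"s9c")
```

```text
[0.5663 0.297  0.041 ] -> tool [ 1.4 -0.8 60.6]
```

View pics/s9c.png

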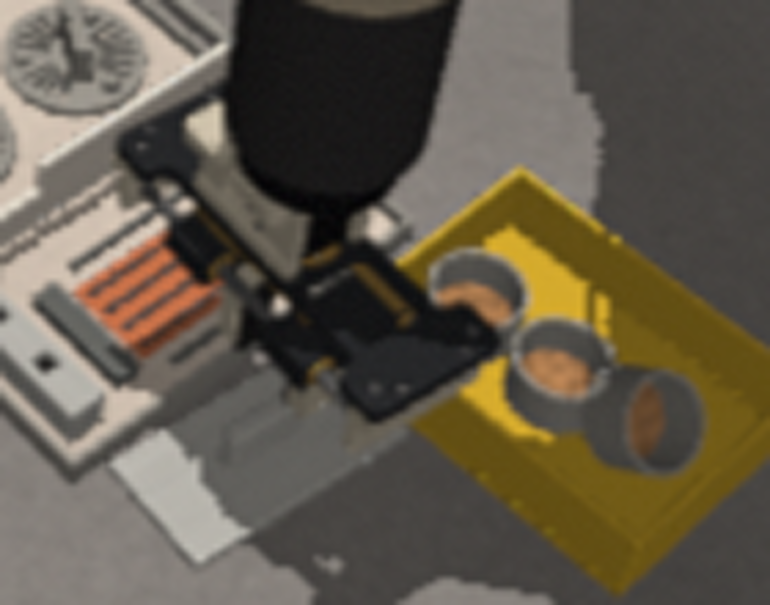

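Run:
```python
from h import *
for x,y,z in ((.5663,.297,.036),(.5663-.025,.297,.036),(.5663+.025,.297,.036),(.5663+.072,.297+.036,.008),(.5663-.072,.297-.036,.008),(.5663+.072,.297-.036,.008)):
    print((x,y,z),((proj("scene",(x,y,z))[0]-[280,200])*5.5).round(0))
```

```text
(0.5663, 0.297, 0.036) [265. 414.]
(0.5413, 0.297, 0.036) [303. 392.]
(0.5913, 0.297, 0.036) [227. 436.]
(0.6383, 0.33299999999999996, 0.008) [193. 561.]
(0.4943, 0.261, 0.008) [321. 336.]
(0.6383, 0.261, 0.008) [107. 458.]
```

```bash
cat > m5.py <<'E'
from h import *
import sys
def endx(f,n,x0,ys,z,sg=-1,w=.015):
    g=cv2.cvtColor(cv2.imread(f),cv2.COLOR_BGR2GRAY).astype(np.float32); r=[]
    for y in ys:
        x=np.linspace(x0-w,x0+w,400); uv=proj(n,np.c_[x,np.full(400,y),np.full(400,z)]).astype(np.float32)
        v=cv2.remap(g,uv[:,0],uv[:,1],cv2.INTER_LINEAR).ravel(); d=np.gradient(cv2.GaussianBlur(v.reshape(-1,1),(1,41),0).ravel())*sg
        r.append(x[np.argmax(d)])
    return np.array(r)
if __name__=="__main__":
    ys=np.linspace(.268,.326,8)
    for f,n in (("pics/s9.png","scene"),("pics/s8.png","scene"),("pics/t8.png","top"),("pics/s7.png","scene")):
        r=endx(f,n,.637,ys,.008); print(f,(r*1e3).round(1),np.median(r))
    r=endx("pics/t8.png","top",.495,ys,.008,1); print((r*1e3).round(1))
    r=endx("pics/s8.png","scene",.495,ys,.008,1); print((r*1e3).round(1))
E
python3 m5.py
```

```text
pics/s9.png [639.1 638.2 639.1 638.8 638.2 638.4 638.4 637.6] 0.6383909774436091
pics/s8.png [639.1 638.3 639.1 638.8 638.2 638.5 638.3 637.6] 0.638390977443609
pics/t8.png [639.9 637.2 637.  637.2 637.2 637.3 637.4 637.5] 0.6372255639097745
pics/s7.png [639.1 638.2 639.1 638.8 638.1 638.4 638.3 637.6] 0.6383533834586466
[503.9 495.1 495.3 489.5 495.6 495.9 486.9 496.2]
[495.7 496.  495.6 495.  494.5 494.1 494.  493.5]
```

>>> apply_moves(targets=[{"travel":[0.7,-0.5,25],"roll":0,"jaw":34},{"travel":[0,0,20],"roll":0,"jaw":34},{"travel":[0,0,11],"roll":0,"jaw":34},{"travel":[0,0,4],"roll":0,"jaw":34},{"travel":[0,0,0],"roll":0,"jaw":34},{"travel":[0,0,0],"roll":0,"jaw":34}])

```text
clock: 45.4
tool_pos: [0.5668, 0.2975, 0.041]
orientation: [180.0, 0.1, -179.4]
force: [-0.7, 0.0, -0.8]
opening: 0.0344
gripper_force: 0.0
```

>>> apply_moves(targets=[{"travel":[0,0,0],"roll":0,"jaw":6},{"travel":[0,0,0],"roll":0,"jaw":6},{"travel":[0,0,0],"roll":0,"jaw":6},{"travel":[0,0,0],"roll":0,"jaw":6},{"travel":[0,0,0],"roll":0,"jaw":6}])

```text
clock: 45.9
tool_pos: [0.5665, 0.2972, 0.0405]
orientation: [180.0, 0.0, -179.4]
force: [0.6, 0.3, 2.7]
opening: 0.0116
gripper_force: 30.0
```

>>> apply_moves(targets=[{"travel":[0,0,-15],"roll":0,"jaw":6},{"travel":[0,0,-25],"roll":0,"jaw":6},{"travel":[0,0,-25],"roll":0,"jaw":6},{"travel":[0,0,0],"roll":-5.4,"jaw":6},{"travel":[0,0,0],"roll":0,"jaw":6},{"travel":[0,0,0],"roll":0,"jaw":6}])

```text
clock: 46.5
tool_pos: [0.5656, 0.2967, 0.105]
orientation: [-180.0, -0.1, -174.2]
force: [0.8, 0.3, -2.7]
opening: 0.0123
gripper_force: 30.0
```

Run:
```python
from h import *
plan(dk(-15,125,.1),yaw=-174); print(ctrl.get_obs()["orientation"])
```

```text
[0.524  0.1842 0.1   ] -> tool [  53.1 -107.5    5. ]
[-1.79982176e+02 -6.20012309e-02 -1.74180730e+02]
```

>>> apply_moves(targets=[{"travel":[13,-27,0],"roll":0,"jaw":6},{"travel":[13,-27,0],"roll":0,"jaw":6},{"travel":[13,-27,0],"roll":0,"jaw":6},{"travel":[13,-26,0],"roll":0,"jaw":6},{"travel":[0,0,10],"roll":0,"jaw":6},{"travel":[0,0,10],"roll":0,"jaw":6},{"travel":[0,0,5],"roll":0,"jaw":6},{"travel":[0,0,0],"roll":0,"jaw":6},{"travel":[0,0,0],"roll":0,"jaw":6},{"travel":[0,0,0],"roll":0,"jaw":6}])

```text
clock: 47.5
tool_pos: [0.5259, 0.1858, 0.0801]
orientation: [-180.0, 0.0, -174.0]
force: [-0.2, -0.3, -2.7]
opening: 0.0119
gripper_force: 30.0
```

Run:
```python
from h import *
plan(dk(-15,125,.065),yaw=-174); o=ctrl.get_obs(); print(o["orientation"],o["opening"])
im=snap("scene","s10"); crop(im,250,190,390,290,5.5,"s10c")
```

```text
[0.524  0.1842 0.065 ] -> tool [ 2.  -1.4 15.1]
[-1.79999578e+02  1.03890222e-02 -1.73999055e+02] 0.011908144076060553
```

View pics/s10c.png

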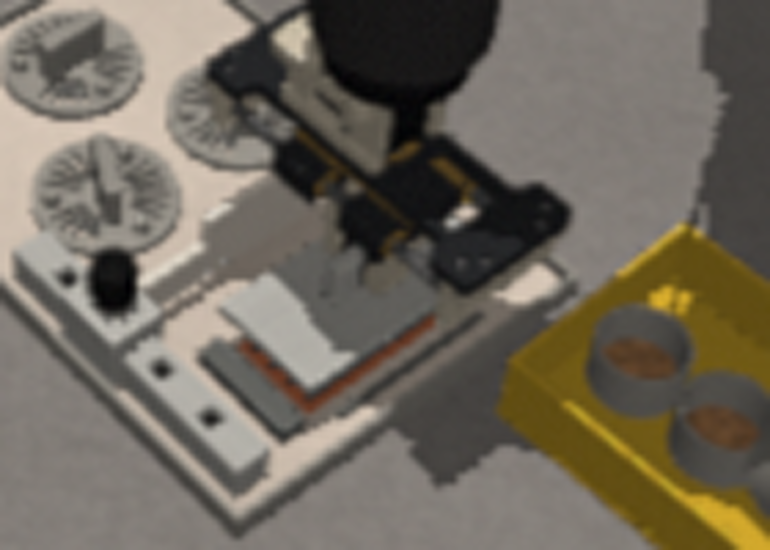

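The plate is held level over its seat, with its near end parallel to the housing (crop 250,390). Aligning and lowering.

>>> apply_moves(targets=[{"travel":[1.9,-1.4,6],"roll":0,"jaw":6},{"travel":[0,0,6],"roll":0,"jaw":6},{"travel":[0,0,3],"roll":0,"jaw":6},{"travel":[0,0,3],"roll":0,"jaw":6},{"travel":[0,0,2],"roll":0,"jaw":6},{"travel":[0,0,0],"roll":0,"jaw":6},{"travel":[0,0,0],"roll":0,"jaw":6},{"travel":[0,0,0],"roll":0,"jaw":6}])

```text
clock: 48.35
tool_pos: [0.524, 0.1838, 0.0602]
orientation: [180.0, 0.0, -174.0]
force: [0.5, -0.3, -2.4]
opening: 0.0116
gripper_force: 30.0
```

Run:
```python
from h import *
plan(dk(-15,125,.0485),yaw=-174); o=ctrl.get_obs(); print(o["orientation"],o["opening"],o["force"],o["moment"])
```

```text
[0.524  0.1842 0.0485] -> tool [-0.1  0.5 11.7]
[ 1.79991605e+02  1.51870418e-02 -1.74024580e+02] 0.011648506395583902 [ 0.4833469  -0.3291789  -2.40063145] [-0.02042126  0.02441362  0.02856274]
```

>>> apply_moves(targets=[{"travel":[0,0,2],"roll":0,"jaw":6},{"travel":[0,0,2],"roll":0,"jaw":6},{"travel":[0,0,0],"roll":0,"jaw":6},{"travel":[0,0,0],"roll":0,"jaw":6}])

```text
clock: 48.75
tool_pos: [0.5244, 0.184, 0.0564]
orientation: [180.0, 0.1, -174.0]
force: [1.0, 0.9, -0.3]
opening: 0.0115
gripper_force: 30.0
```

>>> apply_moves(targets=[{"travel":[0,0,2],"roll":0,"jaw":6},{"travel":[0,0,2],"roll":0,"jaw":6},{"travel":[0,0,0],"roll":0,"jaw":6},{"travel":[0,0,0],"roll":0,"jaw":6}])

```text
clock: 49.15
tool_pos: [0.5241, 0.1838, 0.0522]
orientation: [180.0, 0.0, -174.0]
force: [0.9, 0.2, 4.4]
opening: 0.0121
gripper_force: 30.0
```

>>> apply_moves(targets=[{"travel":[0,0,2],"roll":0,"jaw":6},{"travel":[0,0,2],"roll":0,"jaw":6},{"travel":[0,0,0],"roll":0,"jaw":6},{"travel":[0,0,0],"roll":0,"jaw":6}])

```text
clock: 49.55
tool_pos: [0.5244, 0.184, 0.0483]
orientation: [180.0, 0.1, -174.0]
force: [2.5, 0.3, 3.1]
opening: 0.012
gripper_force: 30.0
```

>>> apply_moves(targets=[{"travel":[0,0,1],"roll":0,"jaw":6},{"travel":[0,0,1],"roll":0,"jaw":6},{"travel":[0,0,0],"roll":0,"jaw":6},{"travel":[0,0,0],"roll":0,"jaw":6}])

```text
clock: 49.95
tool_pos: [0.5244, 0.184, 0.0482]
orientation: [180.0, 0.1, -174.0]
force: [-4.4, -0.8, 23.5]
opening: 0.0118
gripper_force: 30.0
```

>>> apply_moves(targets=[{"travel":[0,0,-1.5],"roll":0,"jaw":6},{"travel":[0,0,0],"roll":0,"jaw":28},{"travel":[0,0,0],"roll":0,"jaw":28},{"travel":[0,0,0],"roll":0,"jaw":28},{"travel":[0,0,-20],"roll":0,"jaw":28},{"travel":[0,0,-50],"roll":0,"jaw":28},{"travel":[0,0,-50],"roll":0,"jaw":28},{"travel":[40,-30,0],"roll":0,"jaw":28},{"travel":[20,-40,0],"roll":0,"jaw":28},{"travel":[0,-40,0],"roll":0,"jaw":28}])

```text
clock: 50.95
tool_pos: [0.4729, 0.0668, 0.1677]
orientation: [180.0, -0.0, -173.9]
force: [0.7, 0.1, -0.6]
opening: 0.0279
gripper_force: 0.0
```

>>> apply_moves(targets=[{"travel":[0,-40,0],"roll":0,"jaw":28},{"travel":[0,-40,0],"roll":0,"jaw":28},{"travel":[0,-40,0],"roll":0,"jaw":28},{"travel":[0,-40,0],"roll":0,"jaw":28},{"travel":[0,-40,0],"roll":0,"jaw":28},{"travel":[0,-40,0],"roll":0,"jaw":28},{"travel":[0,-40,0],"roll":0,"jaw":28},{"travel":[0,0,0],"roll":0,"jaw":28}])

```text
clock: 51.75
tool_pos: [0.5044, -0.214, 0.1666]
orientation: [-180.0, -0.1, -174.2]
force: [-0.6, 0.6, -0.6]
opening: 0.0279
gripper_force: 0.0
```

Run:
```python
from h import *
s=snap("scene","s11"); t=snap("top","t11")
a=cv2.resize(s[170:320,210:430],None,fx=3.2,fy=3.2,interpolation=2)
cv2.imwrite("pics/s11c.png",a)
```

```text
(no output)
```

View pics/s11c.png

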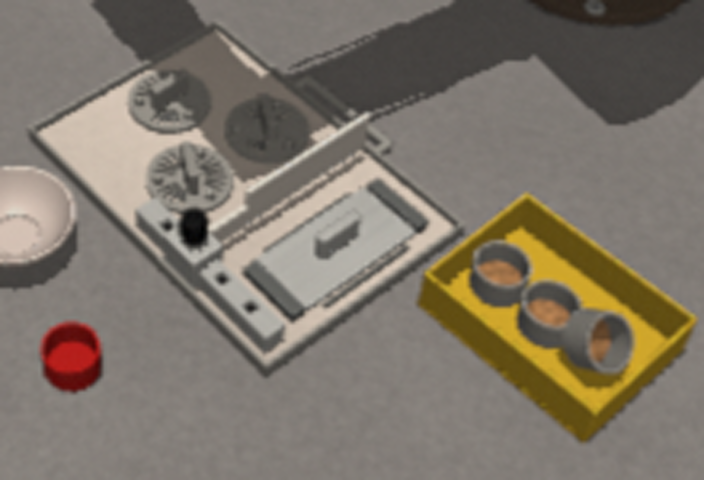

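Plate seated between its housings (crop 335,245), three covers on the vents, knob down. My one doubt is the leaning cup at (600,340), so my last look goes there.

Run:
```python
from h import *
s=cv2.imread("pics/s11.png"); t=cv2.imread("pics/t11.png")
a=cv2.resize(s[225:310,335:435],(400,340),interpolation=2); b=cv2.resize(t[225:300,65:155],(400,333),interpolation=2)
b=cv2.copyMakeBorder(b,0,7,0,0,0); 
d=cv2.resize(t[150:270,140:290],(400,320),interpolation=2)[:250]; e=cv2.resize(s[185:260,235:355],(400,250),interpolation=2)
cv2.imwrite("pics/fin.png",np.vstack([np.hstack([a,b]),np.hstack([e,d])]))
# cover heights: rim centre in scene vs z hypothesis
for n,p in dict(v0=(-65,-30),v1=(40,-30),v2=(-12.5,-125)).items(): print(n,[((proj("scene",dk(*p,z))[0]-[235,185])*[400/120,250/75]+[0,340]).round(0).tolist() for z in (.014,.022,.044)])
print(ctrl.get_obs()["clock"])
```

```text
v0 [[194.0, 423.0], [194.0, 418.0], [195.0, 403.0]]
v1 [[112.0, 474.0], [112.0, 468.0], [113.0, 453.0]]
v2 [[93.0, 393.0], [93.0, 388.0], [93.0, 372.0]]
51.85
```

View pics/fin.png

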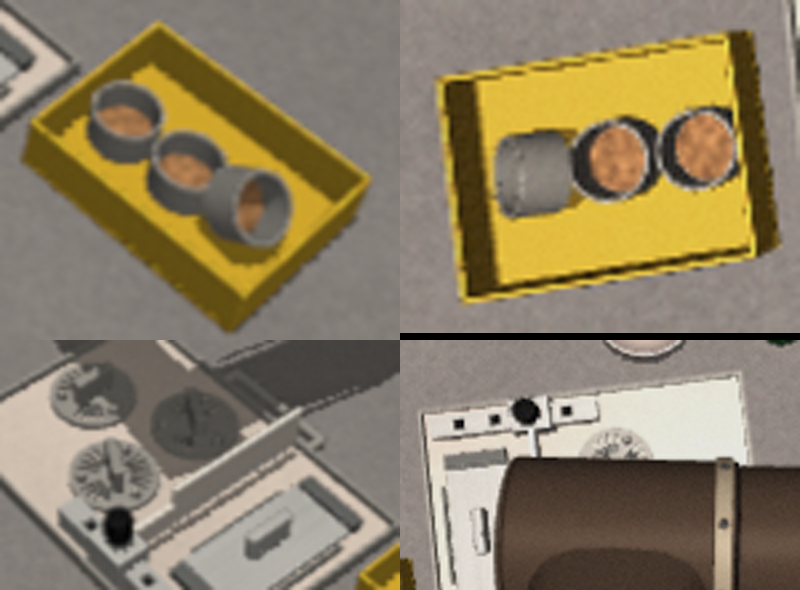

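Run:
```python
from h import *
f=lambda x,y:(65+(x-400)/400*90,225+y/333*75)
for n,p,z in (("cup2",f(614,160),.036),("cup1",f(700,149),.036),("c3 left",f(497,175),.03),("c3 right",f(572,172),.05),("c3 right low",f(572,172),.035),("wall+x rim",f(590,52),.05),("wall-x rim",f(610,275),.05)): print(n,onz("top",p,z)[0].round(4))
sc=(335+267/4,225+207/4); 
for z in (.02,.03,.04): print("open ctr scene",z,onz("scene",sc,z)[0].round(4))
c=onz("top",f(614,160),.036)[0]
ex=np.array([np.cos(np.radians(7)),np.sin(np.radians(7)),0])
a=c+ex*.047; a[2]=.15; b=a.copy(); b[2]=.034; e=b-ex*.036
plan(a,b,e,yaw=-173)
```

```text
cup2 [0.4119 0.347  0.036 ]
cup1 [0.418  0.2912 0.036 ]
c3 left [0.403  0.4256 0.03  ]
c3 right [0.4061 0.3682 0.05  ]
c3 right low [0.4046 0.3746 0.035 ]
wall+x rim [0.4827 0.3581 0.05  ]
wall-x rim [0.3406 0.3426 0.05  ]
open ctr scene 0.02 [0.3842 0.4059 0.02  ]
open ctr scene 0.03 [0.3911 0.4094 0.03  ]
open ctr scene 0.04 [0.3979 0.413  0.04  ]
[0.4586 0.3527 0.15  ] -> tool [-23.6 565.3  16.7]
[0.4586 0.3527 0.034 ] -> tool [  0.   0. 116.]
[0.4228 0.3484 0.034 ] -> tool [36. -0. -0.]
```

The leaning cup's height is uncertain, since its base may be propped on the middle cup's rim. I'll push the middle cup aside so it can settle flat.

>>> apply_moves(targets=[{"travel":[-2,42,0],"roll":-1,"jaw":0},{"travel":[-2,42,0],"roll":0,"jaw":0},{"travel":[-2,42,0],"roll":0,"jaw":0},{"travel":[-2,42,0],"roll":0,"jaw":0},{"travel":[-2,42,0],"roll":0,"jaw":0},{"travel":[-2,42,0],"roll":0,"jaw":0},{"travel":[-2,42,0],"roll":0,"jaw":0},{"travel":[-2,42,0],"roll":0,"jaw":0},{"travel":[-2,42,0],"roll":0,"jaw":0},{"travel":[-2,42,0],"roll":0,"jaw":0}])

```text
clock: 52.85
tool_pos: [0.4729, 0.2115, 0.1677]
orientation: [180.0, 0.0, -172.9]
force: [0.9, 0.1, -0.2]
opening: 0.0004
gripper_force: 0.0
```

>>> apply_moves(targets=[{"travel":[-1,42,0],"roll":0,"jaw":0},{"travel":[-1,42,0],"roll":0,"jaw":0},{"travel":[-1,42,0],"roll":0,"jaw":0},{"travel":[-1,18,0],"roll":0,"jaw":0},{"travel":[0,0,0],"roll":0,"jaw":0},{"travel":[0,0,0],"roll":0,"jaw":0},{"travel":[0,0,0],"roll":0,"jaw":0}])

```text
clock: 53.55
tool_pos: [0.4604, 0.3515, 0.1675]
orientation: [-180.0, -0.0, -173.0]
force: [0.2, -0.4, 0.2]
opening: 0.0008
gripper_force: 0.0
```

Run:
```python
from h import *
plan((.4586,.3527,.09),yaw=-173); print(ctrl.get_obs()["orientation"])
```

```text
[0.4586 0.3527 0.09  ] -> tool [ 1.6  1.4 77.5]
[-1.79978555e+02 -3.09764872e-02 -1.73031287e+02]
```

>>> apply_moves(targets=[{"travel":[1,1,40],"roll":0,"jaw":0},{"travel":[0,0,40],"roll":0,"jaw":0},{"travel":[0,0,20],"roll":0,"jaw":0},{"travel":[0,0,15],"roll":0,"jaw":0},{"travel":[0,0,14],"roll":0,"jaw":0},{"travel":[0,0,0],"roll":0,"jaw":0}])

```text
clock: 54.15
tool_pos: [0.4592, 0.351, 0.037]
orientation: [-179.9, -0.1, -173.1]
force: [-1.6, -0.9, -1.0]
opening: 0.0006
gripper_force: 0.0
```

>>> apply_moves(targets=[{"travel":[6,0,0],"roll":0,"jaw":0},{"travel":[6,0,0],"roll":0,"jaw":0},{"travel":[6,0,0],"roll":0,"jaw":0},{"travel":[6,0,0],"roll":0,"jaw":0},{"travel":[6,0,0],"roll":0,"jaw":0},{"travel":[6,0,0],"roll":0,"jaw":0},{"travel":[4,0,0],"roll":0,"jaw":0},{"travel":[0,0,0],"roll":0,"jaw":0}])

```text
clock: 54.95
tool_pos: [0.4194, 0.3482, 0.0386]
orientation: [-180.0, -0.0, -173.0]
force: [0.2, 0.6, 0.2]
opening: 0.0007
gripper_force: 0.0
```

>>> apply_moves(targets=[{"travel":[5,0,0],"roll":0,"jaw":0},{"travel":[4,0,0],"roll":0,"jaw":0},{"travel":[0,0,0],"roll":0,"jaw":0},{"travel":[-10,0,0],"roll":0,"jaw":0},{"travel":[0,0,0],"roll":0,"jaw":0},{"travel":[0,0,-40],"roll":0,"jaw":0},{"travel":[0,0,-50],"roll":0,"jaw":0},{"travel":[0,0,-40],"roll":0,"jaw":0}])

```text
clock: 55.75
tool_pos: [0.4216, 0.3485, 0.1708]
orientation: [180.0, 0.0, -173.0]
force: [-0.3, 1.1, 0.3]
opening: 0.0003
gripper_force: 0.0
```

>>> apply_moves(targets=[{"travel":[-10,-42,0],"roll":0,"jaw":0},{"travel":[-10,-42,0],"roll":0,"jaw":0},{"travel":[-10,-42,0],"roll":0,"jaw":0},{"travel":[0,-42,0],"roll":0,"jaw":0},{"travel":[0,-42,0],"roll":0,"jaw":0},{"travel":[0,-42,0],"roll":0,"jaw":0},{"travel":[0,-42,0],"roll":0,"jaw":0},{"travel":[0,-42,0],"roll":0,"jaw":0},{"travel":[0,-42,0],"roll":0,"jaw":0},{"travel":[0,-42,0],"roll":0,"jaw":0}])

```text
clock: 56.75
tool_pos: [0.5019, -0.0667, 0.1687]
orientation: [180.0, 0.0, -173.0]
force: [0.8, 0.6, -0.7]
opening: 0.0005
gripper_force: 0.0
```

```bash
cat > m6.py <<'E'
from h import *
import sys
def basin(f):
    t=cv2.imread(f"pics/t{f}.png"); h=cv2.cvtColor(t,cv2.COLOR_BGR2HSV)[225:300,65:155]
    H,S,V=cv2.split(h); br=((H>5)&(H<18)&(S>60)&(S<200)&(V>90)).astype(np.uint8); gr=((S<70)).astype(np.uint8)
    for nm,m,mn in (("brown",br,20),("grey",gr,60)):
        n,_,st,c=cv2.connectedComponentsWithStats(m)
        for i in range(1,n):
            x,y,w,hh,a=st[i]
            if a>mn and (nm=="brown" or (x>3 and y>3 and x+w<84 and y+hh<72)): print(f,nm,"c",(c[i]+[65,225]).round(1),"box",x+65,y+225,w,hh,"area",a)
if __name__=="__main__":
    snap("top","t12"); snap("scene","s12")
    for f in ("4","12"): basin(f)
    h=cv2.cvtColor(cv2.imread("pics/t12.png"),cv2.COLOR_BGR2HSV)[245:290,80:142]
    for r in range(0,45,2): print("".join("b" if (5<a<18 and 60<s<200 and v>90) else "." if (18<=a<35 and s>120 and v>110) else "-" if (s>120) else "G" if v>110 else "g" for a,s,v in h[r]))
E
python3 m6.py
```

```text
4 brown c [133.  257.8] box 127 250 13 16 area 160
4 brown c [113.5 260.4] box 107 253 13 16 area 152
4 grey c [107.2 261.8] box 87 249 54 25 area 540
12 brown c [145.  262.5] box 135 257 20 11 area 85
--........--gggggggggggggggggggggggggggggggggggggggggggggggggg
--..-ggggggggggggggggggggggggggggggggggggggggggggggggggggggggg
--gggggggggggggggggggggggggggggggggggggggggggggggggggggggggggg
gggggggggggggggggggggggggggggggggggggggggggggggggggggggggggggg
gggggggggggggggggggggggggggggggggggggggggggggggggggggggggggggg
gggggggggggggggggggggggggggggggggggggggggggggggggggggggggggggg
gggggggggggggggggggggggggggggggggggggggggggggggggggggggggggggg
gggggggggggggggggggggggggggggggggggggggggggggggggggggggggggggg
gggggggggggggggggggggggggggggggggggggggggggggggggggggggggggggb
ggggggggggggggggggggggggggggggggggggggggggggggggggggbggbbggbgg
ggggggggggggggggggggggggggggggggggggggggggbggggggbgggbggbbbbbb
ggggggggggggggggggggggggggggggggggggggggbbggggbgbgbbbggbgbgggg
gggggggggggggggggggggggggggggggggggggggggggggggggggggggggggggg
gggggggggggggggggggggggggggbggbgggbggbgggggggggggggggggggggggg
ggggggggggggggggggggggggggggbgggbggggggggggggggggggggggggggggg
gggggggggggggggggggggbgggggggggggggggggggggggggggggggggggggggg
gggggggggggggggggggggggggggggggggggggggggggggggggggggggggggggg
ggggggggggbggggggggggggggggggggggggggggggggggggggggggggggggggg
gggggggggggggggggggggggggggggggggggggggggggggggggggggggggggggg
gggggggggggggggggggggggggggggggggggggggggggggggggggggggggggggg
gggggggggggggggggggggggggggggggggggggggggggggggggggggggggggggg
gggggggggggggggggggggggggggggggggggggggggggggggggggggggggggggg
gggggggggggggggggggggggggggggggggggggggggggggggggggggggggggggg
```

Arm blocks the top view; I move it further aside and analyse again.

>>> apply_moves(targets=[{"travel":[0,-42,0],"roll":0,"jaw":0},{"travel":[0,-42,0],"roll":0,"jaw":0},{"travel":[0,-42,0],"roll":0,"jaw":0},{"travel":[0,-42,0],"roll":0,"jaw":0},{"travel":[0,0,0],"roll":0,"jaw":0}])

```text
clock: 57.35
tool_pos: [0.5225, -0.2352, 0.168]
orientation: [-180.0, -0.0, -173.3]
force: [-0.1, 0.2, -0.1]
opening: -0.0
gripper_force: 0.0
```

```bash
python3 m6.py
python3 - <<'E'
from h import *
h=cv2.cvtColor(cv2.imread("pics/s12.png"),cv2.COLOR_BGR2HSV)[235:300,348:425]
for r in range(0,65,2): print("".join("b" if (5<a<18 and 60<s<200 and v>60) else "." if (18<=a<35 and s>120 and v>110) else "-" if (s>120) else "G" if v>110 else "g" for a,s,v in h[r]))
E
```

```text
4 brown c [133.  257.8] box 127 250 13 16 area 160
4 brown c [113.5 260.4] box 107 253 13 16 area 152
4 grey c [107.2 261.8] box 87 249 54 25 area 540
12 brown c [133.  257.8] box 127 250 13 16 area 160
12 brown c [115.5 274.2] box 109 267 14 15 area 154
12 grey c [130.4 258.5] box 123 249 18 19 area 119
12 grey c [102.1 271.5] box 86 261 40 24 area 471
--...........................................................-
--...........................................................-
--..................................................ggggg--..-
---............................................GggbbbbbbGGgg.-
---.........................................GgggbbbbbbbbbbGg..
---........................................Ggggbbbbbbbbbbbbb..
---........................................GgggbbbbbbbbbbbbbG.
---........................................ggggbbbbbbbbbbbbbG.
----......GGGGggggg---.....................GgggbbbbbbbbbbbbGg.
----.....GGGGGGGggggggggg-..................Gggggbbbbbbbbbbgg.
----....GGGGGGGGgggggggggg.........ggggg-....GggggggbbbbGG-...
----...GGGGGGGGGGGgGGGGggg...GGggGbbbbGggggg....GGG
[... 2578 characters left out ...]
GGGGGGGGGGGGG..------------.................---------...---.......----ggGGGG
GGGGGGGGGGGGGGGGG-------------...................---------......-----gGGGGGGG
GGGGGGGGGGGGGGGGGGG.------------..............................-----gGGGGGGGGG
GGGGGGGGGGGGGGGGGGGGGG-------------.........................-----ggGGGGGGGGGG
GGGGGGGGGGGGGGGGGGGGGGGg-.-----------.....................----gGGGGGGGGGGGGGG
GGGGGGGGGGGGGGGGGGGGGGGGGG..------------................-----gGGGGGGGGGGGGGGG
GGGGGGGGGGGGGGGGGGGGGGGGGGGGG-------------............----ggGGGGGGGGGGGGGGGGG
GGGGGGGGGGGGGGGGGGGGGGGGGGGGGGg--------------......-----ggGGGGGGGGGGGGGGGGGGG
GGGGGGGGGGGGGGGGGGGGGGGGGGGGGGGGGG-------------..-----gGGGGGGGGGGGGGGGGGGGGGG
```

Run:
```python
from plant import ctrl
print(ctrl.close_job())
```

```text
the job is handed in; nothing more can be done
None
```

I handed the job in at about 57 s on the robot's clock, and no verdict came back. Three cups are in the basin, the divider is one hole on with the knob down, three covers are on the vents and the plate is pressed down in its seat. The last cup leans on its side; I judged its height from the pictures and didn't confirm it.

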